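# Draw the hot instrument tray out of the sterilizer with the tray hook

## Robot

A 6-joint arm with a two-finger parallel gripper is mounted at the origin on the work surface. World frame = base frame: x ahead of the robot, y to its left, z up, the work surface at z = 0. Lengths are in m, angles in rad, forces in N, time in s.
With the tool pointing down it reaches from about 0.375 to 0.9 m from the base axis. Payload 3.1 kg.
Tool frame: the origin (TCP) lies midway between the tips of the shut fingers; the grasp point (between the pads) lies robot.grip_point_offset behind it (robot.grip_point_offset is the distance from the TCP to the grasp point, in m); z points along the fingers, y is the direction in which the jaws open and shut (so a half turn about z gives the same grasp; the last joint's range is limited). The gripper opens to 87 mm and grips with 3 to 60 N. Pads are 19 mm wide; open, the fingers measure 117 mm over their backs; the gripper's body (75 mm by 190 mm) begins 51 mm behind the grasp point.
Start: joints at [1.155, 0.527, 1.433, -0, 1.181, -0.178], TCP at [0.147, 0.608, 0.223] pointing down, gripper open.
Joint ranges: [-3.08, 3.08], [-0.75, 2.2], [0.22, 2.44], [-1.43, 4.57], [0, 2.65], [-2.85, 2.85]. Speed limits (rad/s): [2.79, 2.79, 3.14, 3.14, 3.14, 3.14].

## Interface

Orientations are given as a unit quaternion [x, y, z, w].
In Python, from rig import robot, cams, hand_in gives the robot as it stands. The module is installed in compiled form; this text tells all that it offers.
- The arm moves only by the tool send_rows, never from a script. Its argument "steps" is one flat list of numbers, 5 for each row, row after row: the finger opening in m, from 0 to 0.087, then the shift along the tool's x, y, z in m, then the turn about the tool's z in rad. A call has 1 to 8 rows; each row is the pose to reach, as a shift and turn from the pose measured when the call began, along the tool's axes at that moment; what a row does not reach only later rows make up. A row lasts 1/8 s, in which the tool goes at most 62.5 mm and 10.7 degrees, less where a joint would pass 70% of its speed; a pose out of reach is approached as far as the arm can. A call with a gripper value outside its range is refused whole. The fingers move at their own pace and stop on an object; "force" is the grip in N (left out, the last holds). Time passes only in rows, so rows that repeat a pose let the fingers close. It gives the time, the measured TCP pose, the force and the opening at its end, in the units of the state.
- robot.get_obs(): the state, without advancing time (a new reading comes with each control period).
- cams.camera(name): name is "scene" or "side" or "wrist"; returns a dict with "color" (384x512x3 uint8, red, green, blue), "range_z" (384x512 float32, m along the optical axis (not along the pixel's ray), 0 where there is no reading), "intrinsics" (3x3 intrinsics, pixels), "extrinsics" (4x4, takes a point from camera to world coordinates). Camera axes: x right, y down, z forward; pixel columns grow to the right and rows downward; lengths in m; the calibration is good to about 2 mm. A picture is of the moment at which its call begins.
- hand_in(): hands the job in, once; it reports no verdict.
The state is a dict: "time": time; "q": joint angles; "joint_velocities": joint speeds; "joint_torque": joint torques, N m; "position": TCP position; "tool_rot": TCP orientation; "ft_force": force on the tool from outside, world axes, zero at the start; "moment": the same for the moment, N m; "grip_width": finger opening in m.
Only numpy, scipy, OpenCV 4.12 (cv2) and the standard library are available. Lean on these libraries where they do the work, as an engineer would, in place of code of your own. Each camera call takes 0.05 s, during which the arm holds its last target.

## Task

The tray in the open sterilizer is still hot: take the red-handled tray hook off its rest, put its tip down through the tray's pull loop and draw the tray out along the open door, keeping it flat, until it comes up against the two stop lugs, wherever their bar has been clamped; bear it firmly against them for a moment, pulling with about 10 to 15 N, and at no time load the tray with more than 20 N. Then unhook, leave the tray at the lugs and lay the hook back in the notches of its rest. Keep hand and arm off the hot tray and sterilizer and leave the glassware and dish where they stand.

Things in the scene. Friction and masses are not known exactly. Their poses are not given: they have to be found in the camera images.
- sterilizer: White bench-top hot-air sterilizer, fixed, 300 deep (its x) x 340 wide (y) x 300 high. Origin: centre of its underside; front towards its -x, z up. Front face at x = -150; chamber mouth 224 wide, z = 100 to 255. Its drop-down door lies open and level from x = -150 to -360, 260 wide, top at z = 101.
- door_stop (a point): Mark at the door's outer end (sterilizer x = -318, y = 0), level with the runners' top. A dark stop bar is clamped on the door near it, up to 18 nearer or farther: its setting is not measured, find it by feel or sight. Its two rigid lugs, 8 thick along x, stand 28 to 41 to either side of the middle, tops 10 above the runners; between them the way is free. Axes as the sterilizer's.
- runners (a point): Point at the chamber mouth (sterilizer x = -150, y = 0) level with the top of the two runners. The runners are 12 wide rails at y = -50 and +50 that carry the tray from the chamber out to x = -312 on the door; side guides stand at y = -69.5 and +69.5, 4 thick, 12 above the runners. The door's surface is 7 below the runners.
- tray: Hot stainless tray with instruments, 150 (its x) x 130 (y) x 22 high, loose on the runners with 2.5 play to each side guide, 0.3 to 0.6 kg, drags with 1.5 to 5 N. Origin: centre of its underside; its front faces its -x and points out of the sterilizer. It is drawn out along the sterilizer's -x; its front starts 146 to 166 short of the mark door_stop.
- tray_front (a point): Middle of the lower edge of the tray's front face (75 in front of the tray's origin, along its -x). When the tray bears on the stop lugs this edge is at their inner faces, within 18 of the mark door_stop.
- tray_loop (a point): Centre of the opening of the pull loop: a level bow of 5 thick yellow-painted round bar, fixed to the middle of the tray's front, bar axis 16 above the tray's underside. The opening is 14.5 from the front face to the bow (7.25 either side of this point along x) and 29 wide (y), outer corners cut off at 45 degrees. Axes as the tray's.
- hook: Tray hook, 0.16 kg. Red plastic handle 110 long (its x) x 18 wide (y) x 24 high (z), origin at the handle's middle. A 7 thick steel rod runs from it along +x to x = 220 and is bent down there (-z) to the tip; a tail of the same rod runs back to x = -108. In the rest it lies level, tip hanging down, handle free between the posts. Centre of mass about 40 ahead of the origin.
- hook_tip (a point): Centre of the hook's rounded tip end (radius 3.5), at x = 216, z = -42 of the hook. The downturned shank stands at x = 220 from z = -8 to -30 and leans back 4 towards the handle below that.
- rest: Fixed hook rest: grey base 200 (its x) x 70 x 8 high with two aluminium posts, 8 thick, 30 wide, at x = 85 and -80, each with an 11 wide notch flaring to about 30 at its top (z = 99). Rod and tail lie in the notches, axis 75 above the bench along the rest's x, handle between the posts with about 20 play each way. Origin: centre of the base's underside.
- dropper: White dropper bottle with red cap, 38 across, 85 high; bystander. Origin: centre of its underside.
- beaker: Clear glass beaker, 64 across, 85 high; bystander. Origin: centre of its underside.
- jar: Amber glass jar with green lid, 56 across, 65 high; bystander. Origin: centre of its underside.
- dish: White enamel dish with blue rim, about 90 x 165 x 40 high; bystander. Origin: centre of its underside.
There are look-alikes about, which are no part of the job. There is more than one size of the rest; the job needs the middle-sized.

How it is judged:
By the outcome, as a careful person would: the job done as asked, in the order asked, and still so for the second after the job is handed in, with the robot touching nothing.
It also fails if it takes over 67 s, if anything falls off the work surface, if the arm or the gripper's body presses on something with over 40 N, if the wrist force passes 120 N, or if a joint passes its speed limit or range.

## Working session

There is one attempt and no reset: what is moved stays moved. The work goes in short steps, Python scripts to look and compute and a tool call to move; the robot and the scene stay as the last step left them, time stands still between calls to the robot, and variables do not carry over. Pictures are saved under pics/ and viewed, and the job is handed in when it is done.

Besides the shell and the picture viewer there is one more tool, called after "Call:" as a command line: name --argument value ..., lists and objects as JSON in quotes. send_rows: Moves the arm, as the interface text tells. Its arguments: {"type":"object","properties":{"steps":{"type":"array","items":{"type":"number"}},"force":{"type":"number"}},"required":["steps"]}

```bash
mkdir -p pics
cat > h.py <<'E'
import numpy as np,cv2
from rig import robot,cams,hand_in
def snap(n,tag):
    c=cams.camera(n); np.savez(f'pics/{tag}.npz',**c)
    cv2.imwrite(f'pics/{tag}.png',cv2.resize(c['color'][:,:,::-1],(768,576),interpolation=cv2.INTER_CUBIC)); return c
def load(tag): return dict(np.load(f'pics/{tag}.npz'))
def pt(c,u,v,r=0):
    u=int(round(u));v=int(round(v))
    z=c['range_z'][v,u]
    K=c['intrinsics'];E=c['extrinsics']
    p=np.array([(u-K[0,2])/K[0,0]*z,(v-K[1,2])/K[1,1]*z,z,1]);return (E@p)[:3]
def cloud(c):
    z=c['range_z'];v,u=np.mgrid[:z.shape[0],:z.shape[1]];K=c['intrinsics']
    P=np.stack([(u-K[0,2])/K[0,0]*z,(v-K[1,2])/K[1,1]*z,z],-1)
    return P@c['extrinsics'][:3,:3].T+c['extrinsics'][:3,3]
def proj(c,p):
    E=np.linalg.inv(c['extrinsics']);q=E[:3,:3]@np.array(p)+E[:3,3];K=c['intrinsics'];return (K@q/q[2])[:2]
def crop(c,tag,u0,u1,v0,v1,s):
    cv2.imwrite(f'pics/{tag}.png',cv2.resize(c['color'][v0:v1,u0:u1,::-1],None,fx=s,fy=s,interpolation=cv2.INTER_CUBIC))
E
python3 - <<'E'
from h import *
for n in ['scene','side','wrist']:
    c=snap(n,n+'0'); print(n,c['extrinsics'].round(3).tolist(),c['intrinsics'].round(1).tolist())
o=robot.get_obs(); print(o, robot.grip_point_offset)
E
```

```text
scene [[-0.844, 0.322, -0.429, 1.124], [0.536, 0.53, -0.657, 0.895], [0.016, -0.785, -0.62, 0.883], [0.0, 0.0, 0.0, 1.0]] [[448.1, 0.0, 257.5], [0.0, 448.1, 182.9], [0.0, 0.0, 1.0]]
side [[0.581, -0.678, 0.451, -0.201], [-0.814, -0.477, 0.332, -0.475], [-0.01, -0.56, -0.829, 1.52], [0.0, 0.0, 0.0, 1.0]] [[487.8, 0.0, 248.7], [0.0, 487.8, 179.2], [0.0, 0.0, 1.0]]
wrist [[0.236, 0.936, 0.26, 0.075], [0.972, -0.227, -0.064, 0.625], [-0.001, 0.268, -0.963, 0.385], [0.0, 0.0, 0.0, 1.0]] [[307.3, 0.0, 256.9], [0.0, 307.3, 186.8], [0.0, 0.0, 1.0]]
{'time': 0.15, 'q': array([ 1.15547588e+00,  5.28234551e-01,  1.43361388e+00,  3.56932920e-05,
        1.18141196e+00, -1.78452503e-01]), 'joint_velocities': array([ 0.00058444, -0.00224955, -0.0039118 , -0.00037719,  0.00241221,
        0.00041692]), 'joint_torque': array([ 1.01518915e-03, -4.40429592e+01, -1.76842761e+01,  6.33834349e-02,
        5.52551891e-02, -8.41066890e-05]), 'position': array([0.14636258, 0.60703885, 0.22180567]), 'tool_rot': array([ 1.18163997e-01,  9.92993743e-01, -7.92560325e-04, -2.59726590e-04]), 'ft_force': array([-0.09725077, -0.28644058,  0.38176372]), 'moment': array([ 0.04346222, -0.0022022 , -0.03011348]), 'grip_width': 0.08680727787023396} 0.0187
```

View pics/scene0.png

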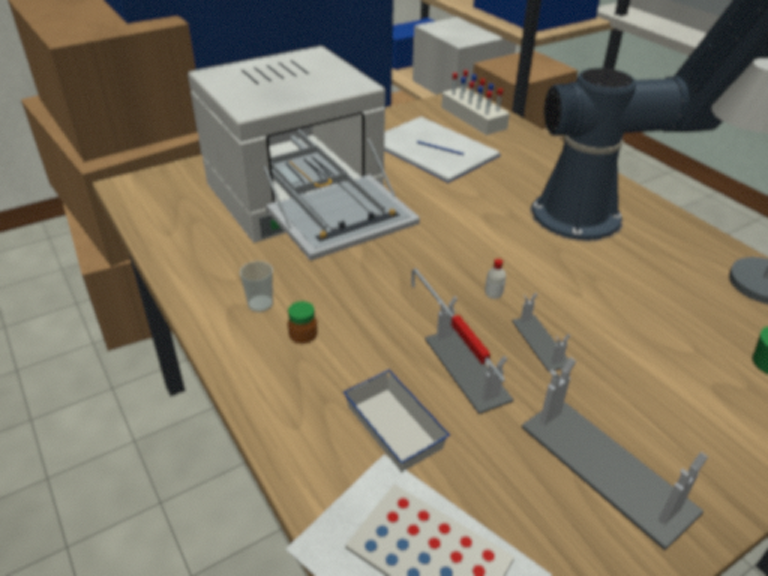

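View pics/side0.png

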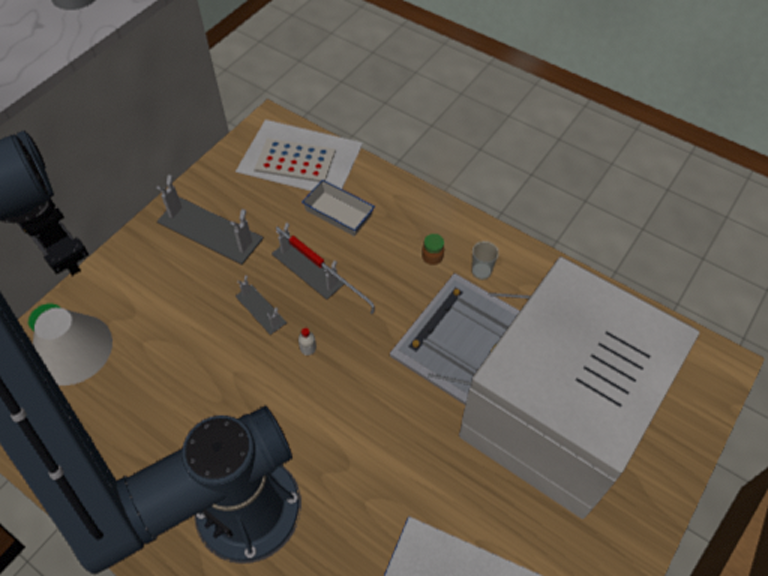

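View pics/wrist0.png

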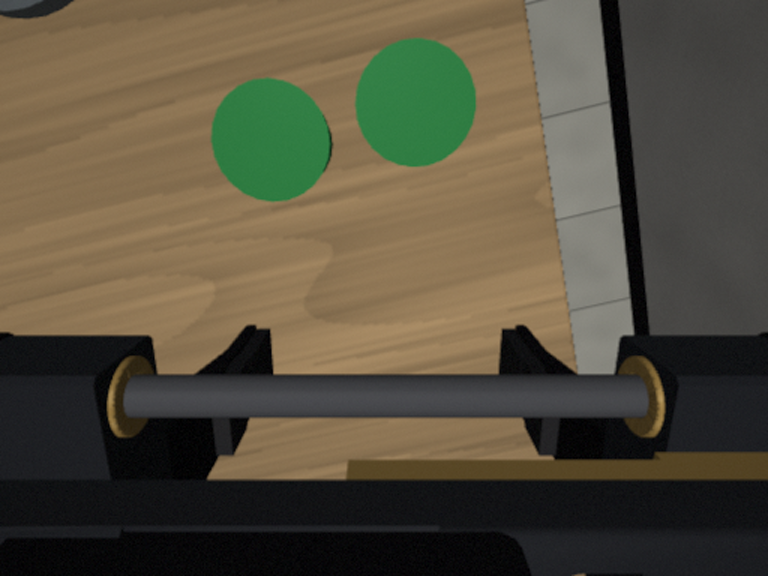

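The scene view shows the hook in the middle-sized rest at about (465,340), the sterilizer with its open door at (340,210), and the bystanders nearby. The wrist view shows only the bench and two green lids. Next I'll take enlarged crops.

Run:
```python
from h import *
c=load('scene0');crop(c,'s_door',170,290,70,175,6);crop(c,'s_hook',265,350,175,280,6)
d=load('side0');crop(d,'d_door',255,355,180,270,7);crop(d,'d_hook',155,265,145,215,7)
```

```text
(no output)
```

View pics/s_door.png

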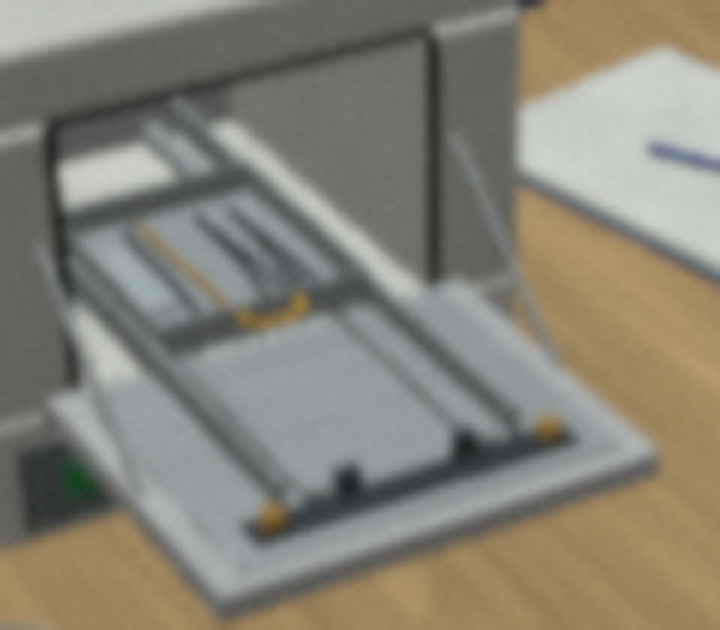

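View pics/s_hook.png

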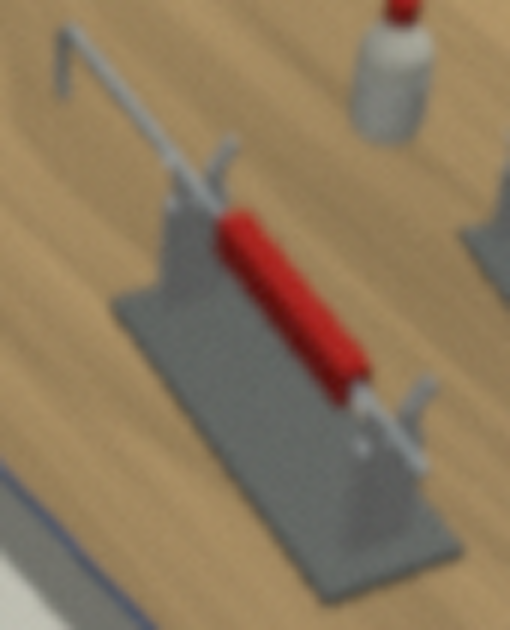

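View pics/d_door.png

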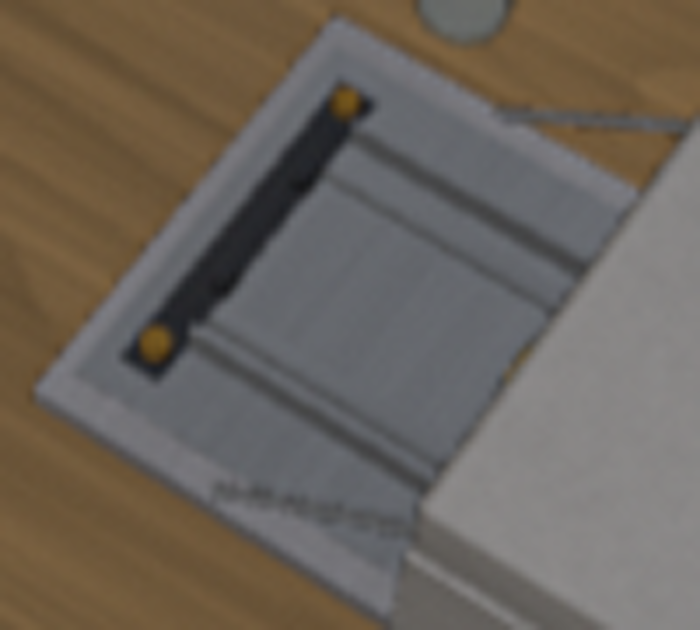

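View pics/d_hook.png

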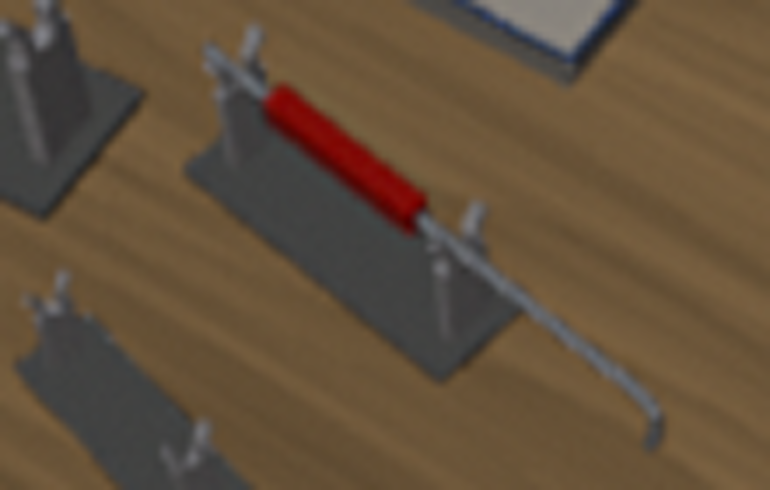

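The crops show these features:
- The door has two dark lugs at scene crop pixels (347,475) and (467,440).
- The yellow loop is at (275,310).
- The hook runs from its tail at (420,470) to its bend at (65,35).

Next I'll fit the poses.

Run:
```python
from h import *
c=load('scene0');d=load('side0')
for n,k in (('scene',c),('side',d)):
    P=cloud(k);ok=k['range_z']>0
    x,y,z=P[...,0],P[...,1],P[...,2]
    g=ok&(x>0.2)&(x<1.0)&(y<0.3)&(y>-0.5)
    print(n,'table z',np.median(z[ok&(abs(z)<.02)]))
    for nm,lo,hi in(('top',.285,.315),('door',.09,.11)):
        m=(g&(z>lo)&(z<hi)).astype(np.uint8)
        nl,lab,st,ce=cv2.connectedComponentsWithStats(m)
        for i in range(1,nl):
            if st[i,4]>300:
                q=P[lab==i]; r=cv2.minAreaRect((q[:,:2]*1000).astype(np.float32)); print(nm,st[i],np.median(q[:,2]).round(4),r,cv2.boxPoints(r).round().tolist())
    # red handle
    R=k['color'].astype(int); m=ok&(R[...,0]>110)&(R[...,1]<60)&(R[...,2]<60)&(z>.05)
    nl,lab,st,ce=cv2.connectedComponentsWithStats(m.astype(np.uint8))
    for i in range(1,nl):
        if st[i,4]>60:
            q=P[lab==i];top=q[q[:,2]>np.percentile(q[:,2],60)]
            print('red',st[i],q.mean(0).round(4),np.percentile(q[:,2],[5,50,95]).round(4)); r=cv2.minAreaRect((q[:,:2]*1000).astype(np.float32));print(r)
            r=cv2.minAreaRect((top[:,:2]*1000).astype(np.float32));print('top',r)
def line(a,b,n=6): return [(a[0]+(b[0]-a[0])*t,a[1]+(b[1]-a[1])*t) for t in np.linspace(0,1,n)]
# points
f=lambda u,v:pt(c,265+u/6,175+v/6).round(4)
for u,v in [(70,30),(130,105),(165,150),(200,190),(240,215),(360,365),(400,440),(420,468),(62,95)]: print('hook',u,v,f(u,v))
f=lambda u,v:pt(c,170+u/6,70+v/6).round(4)
for u,v in [(347,475),(467,440),(347,465),(467,430),(270,517),(548,428),(275,318),(272,303),(245,315),(302,300),(180,335),(350,288)]: print('door',u,v,f(u,v))
```

```text
scene table z 0.0020215816226354377
top [ 133   37  124   50 3485] 0.3013 ((542.5872802734375, -384.2988586425781), (231.29461669921875, 341.540771484375), 89.8102798461914) [[371.0, -499.0], [713.0, -501.0], [714.0, -269.0], [372.0, -268.0]]
door [ 141   90  139   82 3375] 0.1026 ((545.9924926757812, -279.07684326171875), (336.060546875, 437.53875732421875), 0.12622663378715515) [[377.0, -61.0], [378.0, -498.0], [715.0, -497.0], [714.0, -60.0]]
red [301 211  25  27 169] [0.5415 0.2705 0.0875] [0.0846 0.0876 0.0902]
((540.4578247070312, 267.1252136230469), (104.43028259277344, 15.01757526397705), 81.24483489990234)
top ((540.9024658203125, 267.18408203125), (98.19134521484375, 12.615306854248047), 83.0185546875)
side table z 0.0007316594696138434
top [ 314  172  128  129 8753] 0.2999 ((536.9120483398438, -386.112060546875), (227.77285766601562, 344.2381591796875), 89.97395324707031) [[365.0, -500.0], [709.0, -500.0], [709.0, -272.0], [365.0, -272.0]]
door [ 260  183   86   86 3353] 0.1018 ((540.029296875, -159.60546875), (265.3414611816406, 194.21041870117188), 0.23283502459526062) [
[... 427 characters left out ...]
427 0.1766 0.1011]
hook 200 190 [0.5289 0.1878 0.0782]
hook 240 215 [0.5311 0.2206 0.0897]
hook 360 365 [0.5413 0.3176 0.0845]
hook 400 440 [0.5497 0.3557 0.0801]
hook 420 468 [0.5525 0.3708 0.0778]
hook 62 95 [0.4886 0.0225 0.0015]
door 347 475 [ 0.5804 -0.1056  0.1164]
door 467 440 [ 0.5083 -0.1066  0.1133]
door 347 465 [ 0.5808 -0.1046  0.1208]
door 467 430 [ 0.5081 -0.1068  0.1169]
door 270 517 [ 0.6308 -0.0951  0.1149]
door 548 428 [ 0.468  -0.0941  0.1143]
door 275 318 [ 0.5455 -0.2465  0.1254]
door 272 303 [ 0.5385 -0.2667  0.1244]
door 245 315 [ 0.5574 -0.2589  0.1265]
door 302 300 [ 0.5273 -0.2524  0.1282]
door 180 335 [ 0.5941 -0.2669  0.1185]
door 350 288 [ 0.4899 -0.2657  0.1181]
```

```bash
cat >> h.py <<'E'
from scipy.spatial.transform import Rotation as Ro
def st(q=False):
    o=robot.get_obs();R=Ro.from_quat(o['tool_rot']).as_matrix()
    print('t',round(o['time'],2),'p',o['position'].round(4),'yaw',np.degrees(np.arctan2(R[1,0],R[0,0])).round(2),'tz',R[:,2].round(4),'F',o['ft_force'].round(2),'M',o['moment'].round(3),'w',round(o['grip_width'],4),'q',o['q'].round(2)); return o,R
def plan(p,yaw=None):
    """shift in tool axes to TCP p, turn to yaw deg (tool-x heading)"""
    o,R=st();d=R.T@(np.array(p)-o['position']);y=np.degrees(np.arctan2(R[1,0],R[0,0]))
    t=0 if yaw is None else -np.radians((yaw-y+180)%360-180)
    print('shift',d.round(4),'len',np.linalg.norm(d).round(3),'turn',round(t,4),'rows',np.linalg.norm(d)/.0625,abs(t)/.1867)
E
python3 - <<'E'
from h import *
plan([.61,.25,.36])
E
```

```text
t 0.15 p [0.1464 0.607  0.2218] yaw 166.43 tz [-7.0e-04 -1.5e-03 -1.0e+00] F [-0.1  -0.29  0.38] M [ 0.043 -0.002 -0.03 ] w 0.0868 q [ 1.16  0.53  1.43  0.    1.18 -0.18]
shift [-0.5344 -0.2385 -0.138 ] len 0.601 turn 0 rows 9.62043257262142 0.0
```

Call:
send_rows --steps '[0.087,-0.2,-0.12,-0.138,0,0.087,-0.3,-0.17,-0.138,0,0.087,-0.534,-0.2385,-0.138,0,0.087,-0.534,-0.2385,-0.138,0,0.087,-0.534,-0.2385,-0.138,0,0.087,-0.534,-0.2385,-0.138,0,0.087,-0.534,-0.2385,-0.138,0,0.087,-0.534,-0.2385,-0.138,0]'

```text
time: 1.15
position: [0.527, 0.3101, 0.3416]
tool_rot: [0.118, 0.993, -0.001, -0.001]
ft_force: [-0.0, 0.7, -0.6]
grip_width: 0.0873
```

Call:
send_rows --steps '[0.087,-0.06,-0.025,-0.01,0,0.087,-0.06,-0.025,-0.01,0,0.087,-0.06,-0.025,-0.01,0]'

```text
time: 1.52
position: [0.579, 0.2715, 0.3508]
tool_rot: [0.119, 0.993, -0.001, -0.002]
ft_force: [-0.0, 0.4, -0.8]
grip_width: 0.0863
```

Run:
```python
from h import *
c=snap('wrist','w1')
plan([.60,-.13,.36])
```

```text
t 1.57 p [0.5782 0.2722 0.3508] yaw 166.45 tz [-0.0035 -0.0013 -1.    ] F [-0.81 -0.18 -0.41] M [0.028 0.03  0.031] w 0.0872 q [ 0.27  0.44  1.22 -0.    1.48 -1.07]
shift [-0.1154 -0.386  -0.0087] len 0.403 turn 0 rows 6.446999663524023 0.0
```

View pics/w1.png

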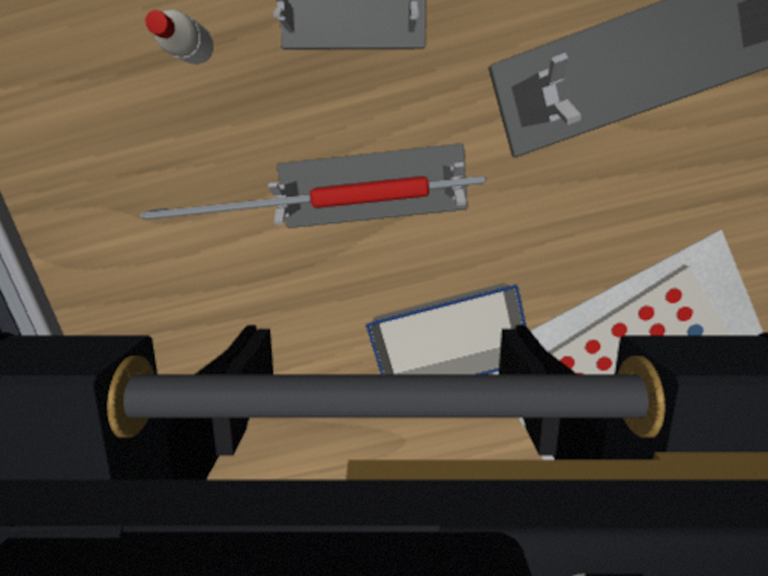

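The wrist view shows the whole hook: handle from (312,198) to (428,186), rod end at (143,215) and tail end at (484,180). Now I'll move over the door.

Call:
send_rows --steps '[0.087,-0.115,-0.386,-0.009,0,0.087,-0.115,-0.386,-0.009,0,0.087,-0.115,-0.386,-0.009,0,0.087,-0.115,-0.386,-0.009,0,0.087,-0.115,-0.386,-0.009,0,0.087,-0.115,-0.386,-0.009,0,0.087,-0.115,-0.386,-0.009,0,0.087,-0.115,-0.386,-0.009,0]'

```text
time: 2.58
position: [0.5991, -0.1299, 0.3599]
tool_rot: [0.118, 0.993, -0.001, -0.002]
ft_force: [-0.2, 0.4, -0.4]
grip_width: 0.0872
```

```bash
cat >> h.py <<'E'
def ray(c,u,v,z):
    K=c['intrinsics'];E=c['extrinsics'];r=E[:3,:3]@np.array([(u-K[0,2])/K[0,0],(v-K[1,2])/K[1,1],1]);o=E[:3,3]
    return o+r*(z-o[2])/r[2]
E
python3 - <<'E'
from h import *
c=snap('wrist','w2');st()
crop(c,'w2c',60,260,40,250,3)
w=load('w1')
P=cloud(w);R=w['color'].astype(int);m=(R[...,0]>110)&(R[...,1]<60)&(R[...,2]<60)&(P[...,2]>.06)
m[:,:190]=0
q=P[m]; print('n',len(q))
nl,lab,s,ce=cv2.connectedComponentsWithStats(m.astype(np.uint8));print(s[s[:,4]>50])
i=1+np.argmax(s[1:,4]);q=P[lab==i];print('zs',np.percentile(q[:,2],[5,50,95]))
v,u=np.nonzero(lab==i);Q=np.array([ray(w,a,b,.087)[:2]*1000 for a,b in zip(u,v)]);print(cv2.minAreaRect(Q.astype(np.float32)))
for n,u,v,z in [('bend',143,215,.075),('tail',484,180,.075),('h1',312,198,.087),('h2',428,186,.087)]:
    print(n,ray(w,u/1.5,v/1.5,z).round(4),pt(w,u/1.5,v/1.5).round(4))
crop(w,'w1c',85,335,80,160,3)
E
```

```text
t 2.62 p [ 0.599  -0.1285  0.36  ] yaw 166.48 tz [-4.5e-03  2.0e-04 -1.0e+00] F [ 0.04  0.06 -0.32] M [ 0.036  0.031 -0.044] w 0.0868 q [-0.39  0.39  1.28 -0.    1.48 -1.73]
n 964
[[     0      0    512    384 195644]
 [   207    118     78     20    961]]
zs [0.08550981 0.08720616 0.0887899 ]
((537.3447875976562, 265.368896484375), (107.204345703125, 16.568742752075195), 82.30018615722656)
bend [0.5088 0.0514 0.075 ] [0.5082 0.0523 0.0773]
tail [0.5534 0.3723 0.075 ] [0.5611 0.3868 0.0016]
h1 [0.5308 0.2141 0.087 ] [0.5307 0.2145 0.0888]
h2 [0.5454 0.3196 0.087 ] [0.5455 0.3194 0.0846]
```

View pics/w2.png

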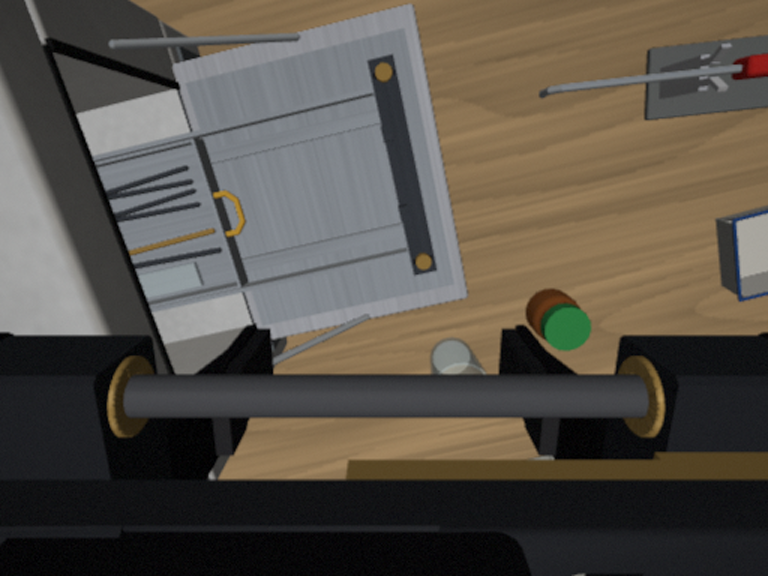

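View pics/w1c.png

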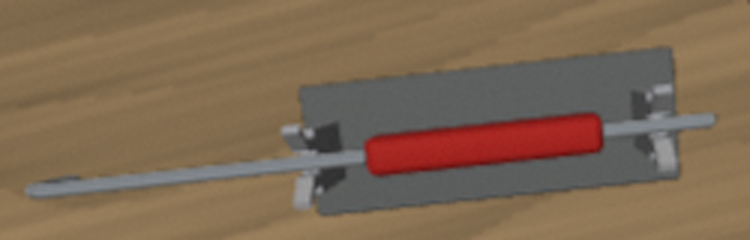

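View pics/w2c.png

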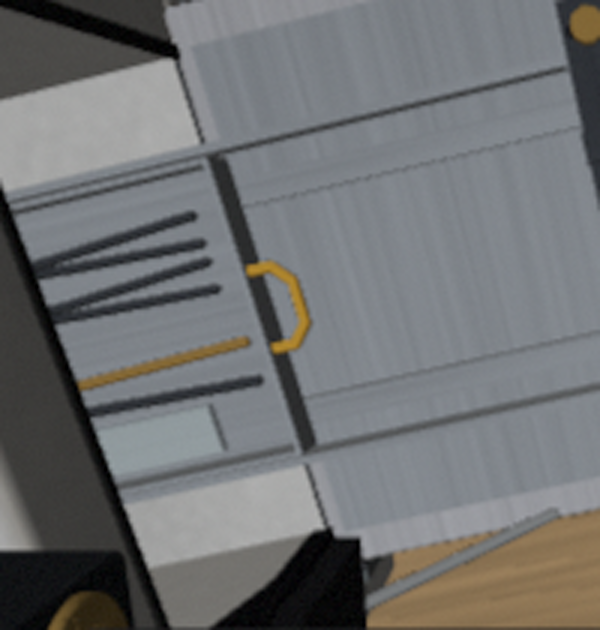

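Run:
```python
from h import *
plan([.5348,.2462,.20],82.2)
plan([.5348,.2462,.0575],82.2)
```

```text
t 2.62 p [ 0.599  -0.1285  0.36  ] yaw 166.48 tz [-4.5e-03  2.0e-04 -1.0e+00] F [ 0.04  0.06 -0.32] M [ 0.036  0.031 -0.044] w 0.0868 q [-0.39  0.39  1.28 -0.    1.48 -1.73]
shift [0.1493 0.3494 0.1603] len 0.412 turn 1.471 rows 6.598639860258903 7.878718514759368
t 2.62 p [ 0.599  -0.1285  0.36  ] yaw 166.48 tz [-4.5e-03  2.0e-04 -1.0e+00] F [ 0.04  0.06 -0.32] M [ 0.036  0.031 -0.044] w 0.0868 q [-0.39  0.39  1.28 -0.    1.48 -1.73]
shift [0.1487 0.3495 0.3028] len 0.486 turn 1.471 rows 7.772517371821722 7.878718514759368
```

Run:
```python
from h import *
c=load('w2');f=lambda x,y,z:ray(c,60+x/3,40+y/3,z)[:2].round(4)
print('bow ends',f(250,270,.124),f(275,348,.124),'bow mid',f(301,303,.124),'bow corners',f(298,285,.124),f(305,322,.124))
print('front top',f(212,155,.130),f(300,450,.130),f(256,302,.130));print('low',f(228,158,.108),f(313,445,.108))
g=lambda u,v,z:ray(c,u/1.5,v/1.5,z)[:2].round(4)
print('door end',g(412,5,.101),g(467,297,.101))
print('bar inner edge',g(369,60,.108),g(415,274,.108),'outer',g(393,57,.108),g(436,271,.108),'screws',g(383,72,.11),g(424,262,.11))
for u,v in [(388,130),(381,127),(403,205),(402,210)]: print('lug?',g(u,v,.118),pt(c,u/1.5,v/1.5).round(4))
print('depth bow',pt(c,60+100.5,40+101),pt(c,60+301/3,40+303/3))
crop(c,'w2l',235,300,30,190,4)
P=cloud(c);m=(P[...,2]>.112)&(P[...,2]<.135)&(P[...,1]>-.15)&(P[...,1]<-.06)&(abs(P[...,0]-.54)<.1)
v,u=np.nonzero(m);print(len(u)); 
for a in np.c_[u,v,(P[m]*1000).round(1)][::4]: print(a)
```

```text
bow ends [ 0.5272 -0.2621] [ 0.5617 -0.2626] bow mid [ 0.5457 -0.2454] bow corners [ 0.5381 -0.2442] [ 0.5539 -0.2463]
front top [ 0.4797 -0.2596] [ 0.6072 -0.2644] [ 0.5405 -0.2618]
low [ 0.4797 -0.2615] [ 0.6107 -0.2662]
door end [ 0.42   -0.0638] [ 0.6758 -0.0678]
bar inner edge [ 0.4528 -0.1081] [ 0.6399 -0.1113] outer [ 0.4553 -0.0883] [ 0.6417 -0.0917] screws [ 0.4648 -0.0991] [ 0.6302 -0.1007]
lug? [ 0.5105 -0.1059] [ 0.5109 -0.1056  0.1178]
lug? [ 0.5068 -0.111 ] [ 0.5071 -0.1111  0.1178]
lug? [ 0.5741 -0.1078] [ 0.5746 -0.1075  0.1178]
lug? [ 0.5781 -0.1096] [ 0.5781 -0.1096  0.1183]
depth bow [ 0.54552635 -0.24506162  0.12618084] [ 0.54552635 -0.24506162  0.12618084]
569
[254.   41.  457.3 -98.9 114. ]
[254.   42.  458.3 -99.1 113.1]
[258.   42.  459.5 -94.4 113.8]
[254.   43.  459.2 -99.4 112.3]
[258.   43.  460.5 -94.7 113.2]
[ 253.    44.   460.3 -100.9  113.8]
[257.   44.  461.4 -96.1 113.4]
[ 251.    45.   461.  -103.6  115.2]
[255.   45.  461.8 -98.8 112.8]
[259.   45.  463.  -94.  113.1]
[255.   46.  463.2 -99.1 114.9]
[259.   46.  464.2 -94.3 113.8]
[ 252.    47.   
[... 4065 characters left out ...]
-98.2 112.5]
[ 246.   173.   613.6 -148.3  121.2]
[ 250.   173.   614.9 -143.1  121. ]
[ 254.   173.   616.3 -137.9  120.3]
[ 278.   173.   625.7 -106.5  112.9]
[ 282.   173.   627.  -101.2  112.7]
[286.  173.  627.9 -95.9 114.4]
[ 248.   174.   615.5 -146.   121.5]
[ 252.   174.   617.  -140.9  120.3]
[ 281.   174.   627.8 -102.8  113.7]
[285.  174.  629.1 -97.5 113.7]
[ 277.   175.   628.1 -108.5  113. ]
[ 281.   175.   629.  -103.2  114.7]
[285.  175.  630.5 -97.8 113.5]
[ 279.   176.   629.9 -106.1  113.8]
[ 283.   176.   631.3 -100.8  113.5]
[ 278.   177.   630.8 -107.8  114.4]
[ 283.   177.   632.6 -101.1  113.6]
[ 280.   178.   633.3 -105.4  112.5]
[ 284.   178.   634.5 -100.   112.9]
```

View pics/w2l.png

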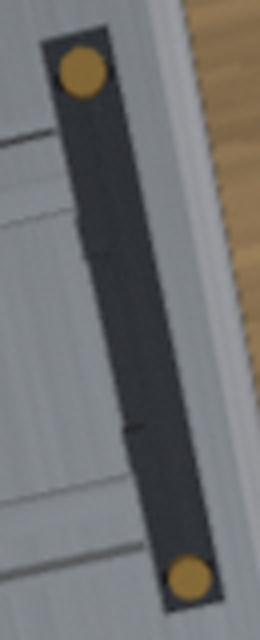

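Call:
send_rows --steps '[0.087,0.149,0.349,0.16,1.471,0.087,0.149,0.349,0.16,1.471,0.087,0.149,0.349,0.16,1.471,0.087,0.149,0.349,0.16,1.471,0.087,0.149,0.349,0.16,1.471,0.087,0.149,0.349,0.16,1.471,0.087,0.149,0.349,0.16,1.471,0.087,0.149,0.349,0.16,1.471]'

```text
time: 3.62
position: [0.5303, 0.2513, 0.1987]
tool_rot: [0.751, 0.66, -0.003, -0.003]
ft_force: [-0.5, -0.2, 0.3]
grip_width: 0.0872
```

Run:
```python
from h import *
plan([.5348,.2462,.0575],82.2)
```

```text
t 3.62 p [0.5303 0.2513 0.1987] yaw 82.56 tz [-9.5e-03  5.0e-04 -1.0e+00] F [-0.49 -0.22  0.32] M [-0.131  0.062 -0.06 ] w 0.0872 q [0.25 0.51 1.55 0.   1.09 0.38]
shift [-0.0044  0.0065  0.1411] len 0.141 turn 0.0062 rows 2.2614536025464957 0.03346195416671102
```

Call:
send_rows --steps '[0.06,-0.0044,0.0065,0.05,0.006,0.06,-0.0044,0.0065,0.1,0.006,0.06,-0.0044,0.0065,0.1411,0.006,0.06,-0.0044,0.0065,0.1411,0.006,0.06,-0.0044,0.0065,0.1411,0.006]'

```text
time: 4.25
position: [0.535, 0.2478, 0.059]
tool_rot: [0.753, 0.658, -0.002, -0.003]
ft_force: [-0.0, 0.2, 0.4]
grip_width: 0.0607
```

Run:
```python
from h import *
plan([.5348,.2462,.0575],82.2)
c=snap('wrist','w3')
```

```text
t 4.25 p [0.535  0.2478 0.059 ] yaw 82.32 tz [-0.0075  0.0013 -1.    ] F [-0.03  0.22  0.37] M [-0.039  0.057 -0.004] w 0.0607 q [0.24 0.71 1.64 0.   0.8  0.37]
shift [-0.0016  0.      0.0015] len 0.002 turn 0.0021 rows 0.034775730806375776 0.011477875525851524
```

View pics/w3.png

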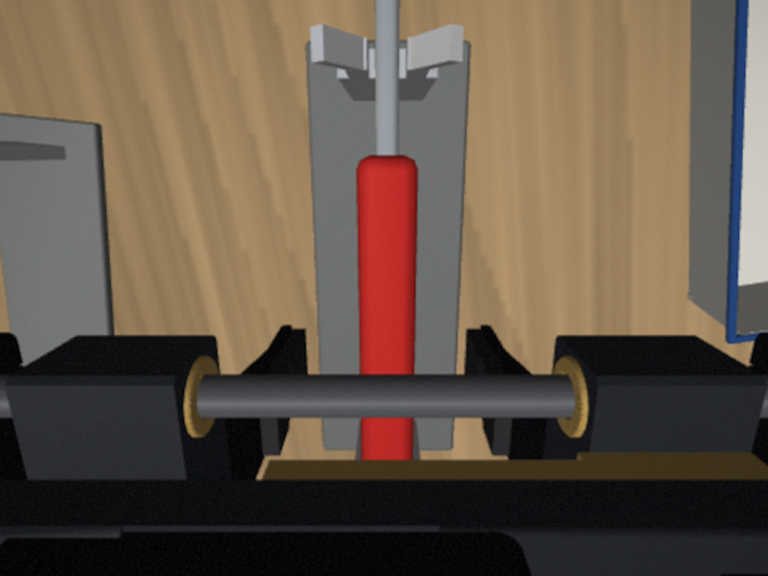

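The handle is centred between the fingers at about (387,300). I'll close on it.

Call:
send_rows --steps '[0.06,0,0,0.002,0,0.01,0,0,0.002,0,0.01,0,0,0.002,0,0.01,0,0,0.002,0,0.01,0,0,0.002,0,0.01,0,0,0.002,0]' --force 60

```text
time: 5.05
position: [0.5357, 0.2475, 0.0575]
tool_rot: [0.753, 0.658, -0.002, -0.003]
ft_force: [-2.4, 0.0, 1.5]
grip_width: 0.0177
```

Run:
```python
from h import *
o,R=st()
c=load('w1')
# hook origin in tool frame when gripped
```

```text
t 5.05 p [0.5357 0.2475 0.0575] yaw 82.29 tz [-0.0062  0.0015 -1.    ] F [-2.38  0.02  1.45] M [-0.073  0.157  0.013] w 0.0177 q [0.24 0.71 1.64 0.   0.79 0.37]
```

Call:
send_rows --steps '[0.01,0,0,-0.01,0,0.01,0,0,-0.03,0,0.01,0,0,-0.06,0,0.01,0,0,-0.1,0,0.01,0,0,-0.13,0,0.01,0,0,-0.13,0]'

```text
time: 5.8
position: [0.5383, 0.2478, 0.1904]
tool_rot: [0.753, 0.658, 0.001, -0.001]
ft_force: [0.3, -0.9, -2.4]
grip_width: 0.0173
```

Run:
```python
from h import *
plan([.546,.02,.19],89.5)
c=snap('wrist','w4')
```

```text
t 5.8 p [0.5383 0.2478 0.1904] yaw 82.29 tz [ 2.0e-04  3.2e-03 -1.0e+00] F [ 0.34 -0.89 -2.44] M [-0.055  0.08  -0.005] w 0.0173 q [0.24 0.52 1.55 0.   1.07 0.37]
shift [-0.2247  0.0382 -0.0003] len 0.228 turn -0.1258 rows 3.6473712774338285 0.6736576241130746
```

View pics/w4.png

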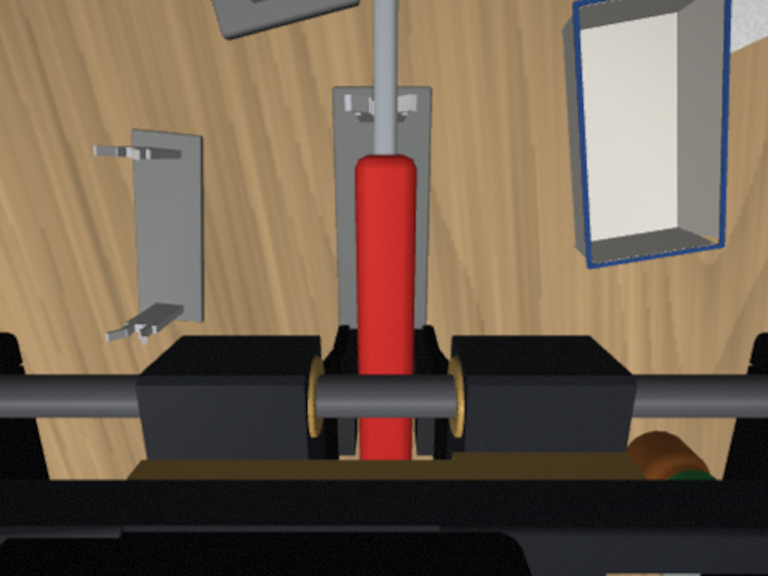

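The hook is off its rest and held as before, with the handle end still at row 155.

Call:
send_rows --steps '[0.01,-0.056,0.01,0,-0.03,0.01,-0.112,0.019,0,-0.06,0.01,-0.168,0.029,0,-0.09,0.01,-0.2247,0.038,0,-0.126,0.01,-0.2247,0.038,0,-0.126,0.01,-0.2247,0.038,0,-0.126]'

```text
time: 6.6
position: [0.5431, 0.0199, 0.1865]
tool_rot: [0.711, 0.704, -0.001, -0.004]
ft_force: [-0.8, 1.1, -1.6]
grip_width: 0.0176
```

Run:
```python
from h import *
plan([.5455,-.0577,.18],89.3)
c=snap('scene','s5');d=snap('side','d5')
crop(c,'s5c',180,310,90,220,5)
crop(d,'d5c',225,345,160,270,5)
```

```text
t 6.6 p [0.5431 0.0199 0.1865] yaw 89.43 tz [-0.0075  0.0033 -1.    ] F [-0.83  1.13 -1.56] M [-0.055  0.06   0.01 ] w 0.0176 q [-0.17  0.47  1.67  0.    1.01 -0.16]
shift [-0.0776  0.0032  0.0063] len 0.078 turn 0.0023 rows 1.2471630419908122 0.012161367570913165
```

View pics/s5c.png

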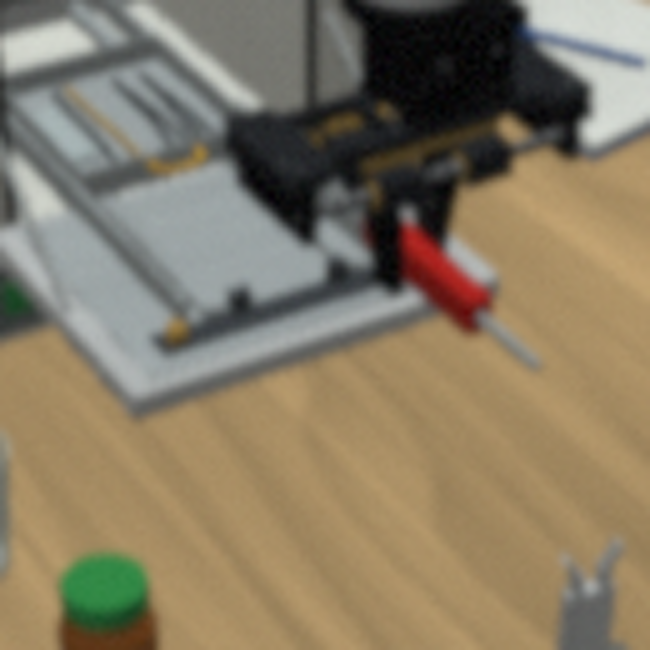

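View pics/d5c.png

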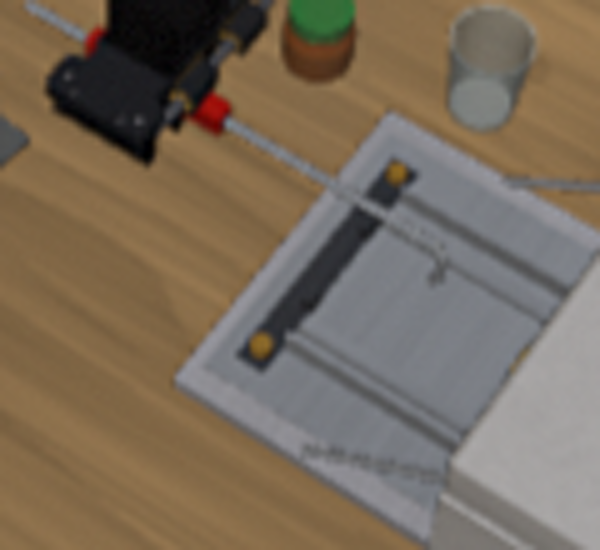

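Run:
```python
from h import *
o,R=st();d=load('d5')
M=lambda x,y,z:o['position']+R@np.array([-(x-18.5),y,-(z+17.5)])/1000.   # hook frame->world (tool x=-hook x, tool z=-z)
for n,p in (('bend',(220,0,0)),('tip',(216,0,-42)),('tail',(-108,0,0)),('h+',(55,0,12))):
    w=M(*p);uv=proj(d,w);print(n,w.round(4),((uv-[225,160])*5).round(1))
for p in [(.5457,-.2454,.124),(.5457,-.2552,.124),(.5300,-.2552,.124)]:print('loop',(proj(d,p)-[225,160])*5)
for n,p in [('lug',(.5465+.0345,-.1085,.118)),('lug2',(.5465-.0345,-.1085,.118)),('screw',(.4648,-.0991,.11)),('screw2',(.6302,-.1007,.11)),('corner',(.4186,-.0638,.101)),('c2',(.6767,-.0678,.101))]:print(n,((proj(d,p)-[225,160])*5).round(1))
crop(d,'d5d',290,345,190,250,10)
```

```text
t 6.7 p [0.5434 0.021  0.1871] yaw 89.58 tz [-0.0062  0.0028 -1.    ] F [ 0.47 -0.58 -1.67] M [0.012 0.048 0.025] w 0.0176 q [-0.17  0.47  1.67  0.    1.01 -0.16]
bend [ 0.5421 -0.1805  0.204 ] [445.8 243.9]
tip [ 0.5419 -0.1764  0.162 ] [433.4 274.5]
tail [0.5445 0.1475 0.2049] [27.  -2.8]
h+ [ 0.5434 -0.0156  0.2165] [228.5 105.2]
loop [522.63462217 353.4094228 ]
loop [535.89623702 361.21979906]
loop [523.52910552 379.07206123]
lug [370.7 215. ]
lug2 [314.7 288.4]
screw [262.6 338.7]
screw2 [398.6 165.1]
corner [177.7 368.9]
c2 [392.6 103.2]
```

View pics/d5d.png

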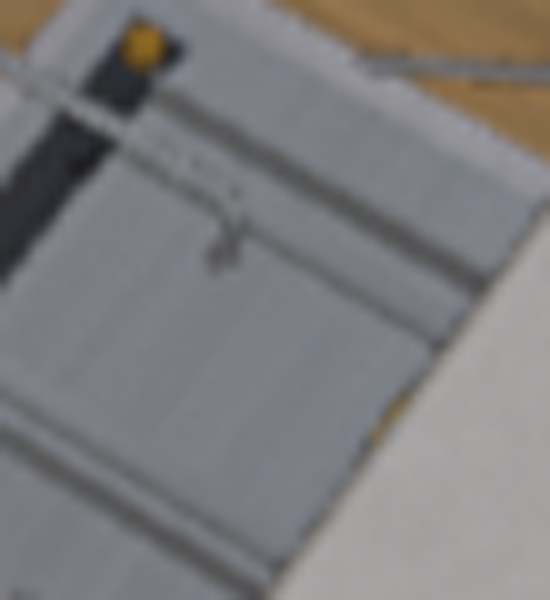

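Run:
```python
from h import *
plan([.547,-.058,.168],89.5)
```

```text
t 6.7 p [0.5434 0.021  0.1871] yaw 89.58 tz [-0.0062  0.0028 -1.    ] F [ 0.47 -0.58 -1.67] M [0.012 0.048 0.025] w 0.0176 q [-0.17  0.47  1.67  0.    1.01 -0.16]
shift [-0.079   0.0042  0.0188] len 0.081 turn 0.0015 rows 1.3018324603677864 0.00788826018140154
```

Call:
send_rows --steps '[0.01,-0.03,0.004,0.003,0,0.01,-0.06,0.004,0.009,0,0.01,-0.079,0.004,0.0188,0,0.01,-0.079,0.004,0.0188,0,0.01,-0.079,0.004,0.0188,0]'

```text
time: 7.32
position: [0.5465, -0.0568, 0.1679]
tool_rot: [0.709, 0.705, -0.001, -0.004]
ft_force: [0.6, 0.5, -1.1]
grip_width: 0.0173
```

```bash
cat >> h.py <<'E'
def tip(x0=18.5):
    o,R=st();M=lambda x,y,z:o['position']+R@np.array([-(x-x0),y,-(z+17.5)])/1000.
    print('tip',M(216,0,-42).round(4),'bend',M(220,0,0).round(4))
E
python3 - <<'E'
from h import *
tip();plan([.547,-.058,.168],89.5)
d=snap('side','d6');crop(d,'d6c',290,345,190,250,10)
tip()
for p in [(.5457,-.2454,.124),(.5457,-.2552,.124)]:print('loop',(proj(d,p)-[290,190])*10)
c=snap('scene','s6');crop(c,'s6c',180,310,90,180,6)
E
```

```text
t 7.33 p [ 0.5465 -0.0568  0.1679] yaw 89.62 tz [-0.0069  0.0037 -1.    ] F [ 0.57  0.5  -1.05] M [-0.024  0.01   0.038] w 0.0173 q [-0.31  0.5   1.67  0.    0.97 -0.3 ]
tip [ 0.545  -0.2542  0.1426] bend [ 0.5453 -0.2584  0.1846]
t 7.33 p [ 0.5465 -0.0568  0.1679] yaw 89.62 tz [-0.0069  0.0037 -1.    ] F [ 0.57  0.5  -1.05] M [-0.024  0.01   0.038] w 0.0173 q [-0.31  0.5   1.67  0.    0.97 -0.3 ]
shift [-0.0012  0.0005 -0.0002] len 0.001 turn 0.0021 rows 0.020657293593964458 0.011187118019687307
t 7.38 p [ 0.5466 -0.0568  0.1681] yaw 89.64 tz [-0.0065  0.0035 -1.    ] F [ 0.99 -0.03 -0.93] M [-0.046  0.006 -0.025] w 0.0176 q [-0.31  0.5   1.67  0.    0.97 -0.3 ]
tip [ 0.5452 -0.2542  0.1429] bend [ 0.5455 -0.2583  0.1849]
loop [395.26924435 406.81884561]
loop [421.79247405 422.43959811]
```

View pics/d6c.png

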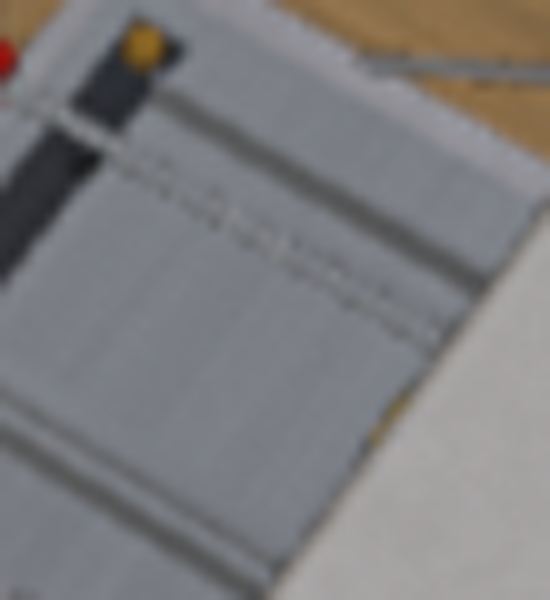

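View pics/s6c.png

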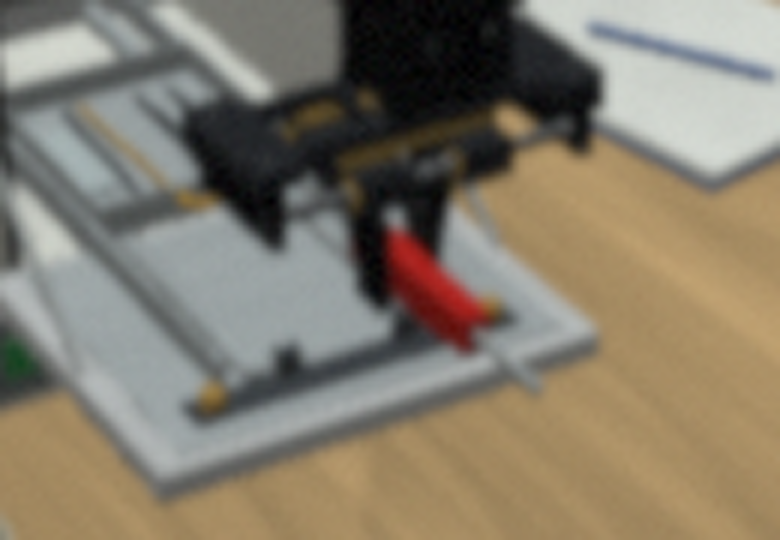

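Run:
```python
from h import *
c=load('w2');crop(c,'w2h',350,512,20,90,4)
w=load('w1');crop(w,'w1h',85,135,125,155,12)
```

```text
(no output)
```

View pics/w2h.png

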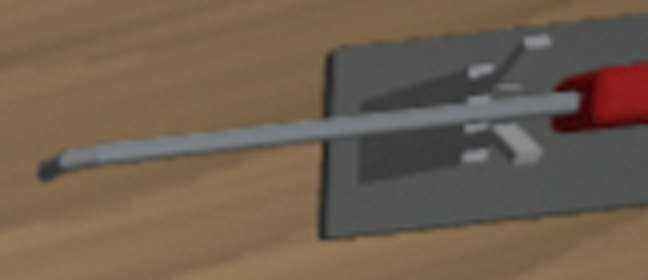

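View pics/w1h.png

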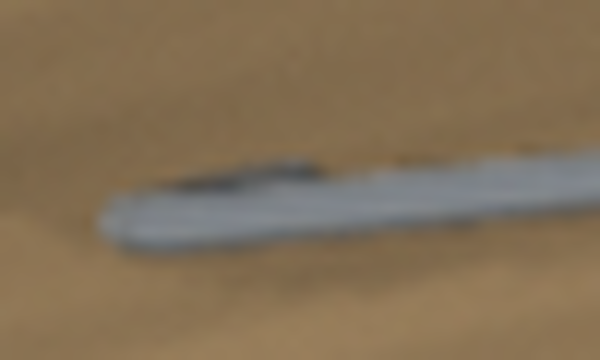

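Run:
```python
from h import *
c=load('w2');w=load('w1')
hd=np.array([-.1345,-.991]);O=np.array([.5375,.266])
print('cam',c['extrinsics'][:3,3],w['extrinsics'][:3,3])
for x,z in [(216,-42),(223.5,-8),(223,-4),(223.5,-30)]:
    p=np.r_[O+hd*x/1000,.075+z/1000]
    print(x,z,p.round(4),'w2',((proj(c,p)-[350,20])*4).round(1),'w1',((proj(w,p)-[85,125])*12).round(1))
for x in (55,-55):
  p=np.r_[O+hd*x/1000,.082];print(x,'w2',((proj(c,p)-[350,20])*4).round(1),'w1 view',(proj(w,p)*1.5).round(1))
print(ray(c,350+47/4,20+168/4,.033), ray(w,93.3,143.3,.069))
```

```text
cam [ 0.52871152 -0.11222456  0.52313997] [0.50847924 0.28933086 0.51390142]
216 -42 [0.5084 0.0519 0.033 ] w2 [ 45.  167.1] w1 [291.6 174.6]
223.5 -8 [0.5074 0.0445 0.067 ] w2 [ 55.3 156.9] w1 [100.4 214. ]
223 -4 [0.5075 0.045  0.071 ] w2 [ 60.7 155.2] w1 [ 87.3 217.8]
223.5 -30 [0.5074 0.0445 0.045 ] w2 [ 35.  165.2] w1 [189.6 191.8]
55 w2 [584.   93.9] w1 view [309.9 197.4]
-55 w2 [925.8  56. ] w1 view [428.3 184.8]
[0.50892505 0.05262973 0.033     ] [0.50805724 0.045262   0.069     ]
```

Call:
send_rows --steps '[0.01,-0.0005,0.0005,0.006,0,0.01,-0.0005,0.0005,0.012,0,0.01,-0.0005,0.0005,0.018,0,0.01,0,0.0005,0.02,0,0.01,0,0.0005,0.02,0]'

```text
time: 8.05
position: [0.547, -0.0568, 0.1479]
tool_rot: [0.709, 0.705, -0.001, -0.004]
ft_force: [0.2, -0.1, -0.7]
grip_width: 0.0176
```

```bash
python3 -c "
from h import *
tip()"
```

```text
t 8.05 p [ 0.547  -0.0568  0.1479] yaw 89.65 tz [-0.0066  0.0034 -1.    ] F [ 0.23 -0.06 -0.66] M [-0.027  0.041 -0.014] w 0.0176 q [-0.31  0.53  1.69  0.    0.93 -0.3 ]
tip [ 0.5456 -0.2542  0.1227] bend [ 0.5459 -0.2583  0.1647]
```

Call:
send_rows --steps '[0.01,0.001,0,0.004,0,0.01,0.002,0,0.008,0,0.01,0.0025,0,0.012,0,0.01,0.0025,0,0.0145,0,0.01,0.0025,0,0.0145,0]'

```text
time: 8.68
position: [0.5468, -0.0542, 0.1331]
tool_rot: [0.709, 0.705, -0.001, -0.004]
ft_force: [-0.3, -0.4, -2.2]
grip_width: 0.0178
```

```bash
python3 -c "
from h import *
tip()
c=snap('scene','s7');crop(c,'s7c',180,310,80,180,6)"
```

```text
t 8.68 p [ 0.5468 -0.0542  0.1331] yaw 89.65 tz [-0.0072  0.0035 -1.    ] F [-0.33 -0.45 -2.21] M [-0.033  0.045  0.014] w 0.0178 q [-0.3   0.55  1.7   0.    0.89 -0.3 ]
tip [ 0.5454 -0.2516  0.108 ] bend [ 0.5456 -0.2558  0.1499]
```

View pics/s7c.png

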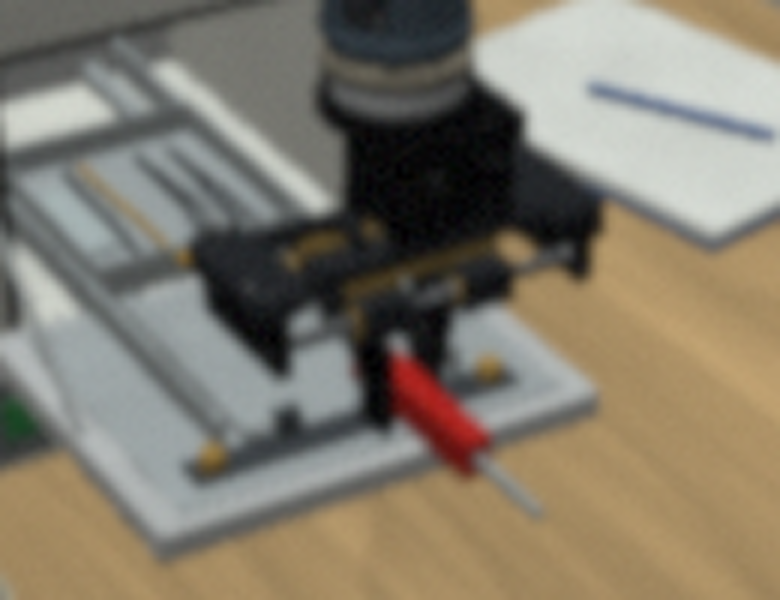

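Call:
send_rows --steps '[0.01,0.002,0,0,0,0.01,0.004,0,0,0,0.01,0.007,0,0,0,0.01,0.01,0,0,0,0.01,0.014,0,0,0]'

```text
time: 9.35
position: [0.5471, -0.0403, 0.1334]
tool_rot: [0.709, 0.705, -0.001, -0.003]
ft_force: [0.6, -1.5, -1.6]
grip_width: 0.0176
```

```bash
python3 -c "
from h import *
tip()"
```

```text
t 9.35 p [ 0.5471 -0.0403  0.1334] yaw 89.64 tz [-0.0065  0.003  -1.    ] F [ 0.56 -1.48 -1.57] M [-0.427 -0.016  0.007] w 0.0176 q [-0.28  0.55  1.7   0.    0.89 -0.27]
tip [ 0.5457 -0.2377  0.1084] bend [ 0.546  -0.2419  0.1503]
```

Call:
send_rows --steps '[0.01,0.006,0,0,0,0.01,0.014,0,0,0,0.01,0.024,0,0,0,0.01,0.034,0,0,0,0.01,0.044,0,0,0,0.01,0.054,0,0,0,0.01,0.062,0,0,0,0.01,0.068,0,0,0]'

```text
time: 10.35
position: [0.5475, 0.0283, 0.1336]
tool_rot: [0.709, 0.705, -0.001, -0.003]
ft_force: [0.5, -2.8, -1.5]
grip_width: 0.0173
```

```bash
python3 -c "
from h import *
tip()
c=snap('scene','s8');crop(c,'s8c',180,310,80,180,6)"
```

```text
t 10.35 p [0.5475 0.0283 0.1336] yaw 89.66 tz [-0.0067  0.003  -1.    ] F [ 0.53 -2.82 -1.48] M [-0.419  0.052 -0.007] w 0.0173 q [-0.15  0.55  1.71  0.    0.89 -0.15]
tip [ 0.5461 -0.1691  0.1085] bend [ 0.5464 -0.1732  0.1505]
```

View pics/s8c.png

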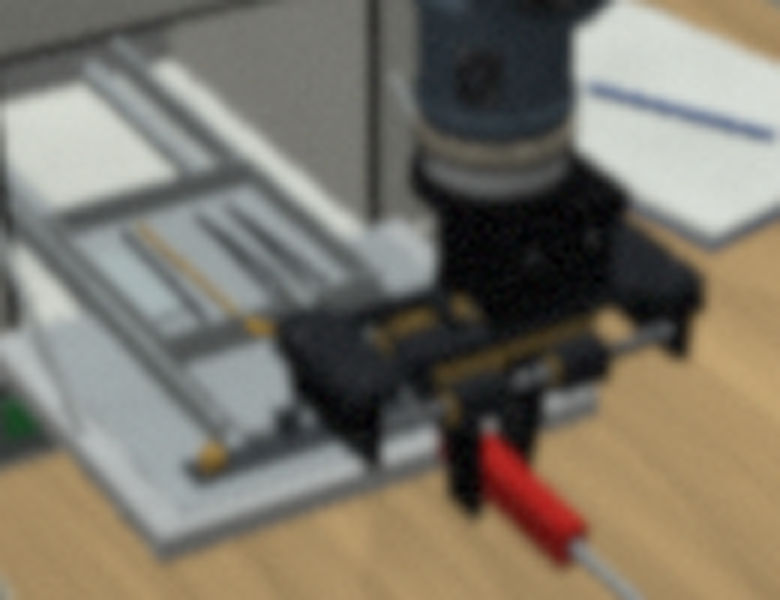

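The tray is following the hook. About 72 mm should remain, so I'll go 60 more and then feel for the lugs.

Call:
send_rows --steps '[0.01,0.006,0,0,0,0.01,0.014,0,0,0,0.01,0.023,0,0,0,0.01,0.032,0,0,0,0.01,0.041,0,0,0,0.01,0.049,0,0,0,0.01,0.055,0,0,0,0.01,0.058,0,0,0]'

```text
time: 11.4
position: [0.5476, 0.0874, 0.1338]
tool_rot: [0.709, 0.705, -0.001, -0.004]
ft_force: [0.3, -2.5, -1.5]
grip_width: 0.0172
```

Call:
send_rows --steps '[0.01,0.001,0,0,0,0.01,0.002,0,0,0,0.01,0.003,0,0,0,0.01,0.004,0,0,0]'

```text
time: 11.9
position: [0.5477, 0.0913, 0.1338]
tool_rot: [0.709, 0.705, -0.001, -0.004]
ft_force: [-0.7, -2.2, -1.8]
grip_width: 0.0174
```

```bash
python3 -c "
from h import *
tip()
c=snap('scene','s9');crop(c,'s9c',180,310,80,180,6)"
```

```text
t 11.9 p [0.5477 0.0913 0.1338] yaw 89.68 tz [-0.0069  0.0037 -1.    ] F [-0.7  -2.23 -1.75] M [-0.522  0.097 -0.02 ] w 0.0174 q [-0.04  0.56  1.69  0.    0.9  -0.04]
tip [ 0.5464 -0.1061  0.1086] bend [ 0.5467 -0.1103  0.1506]
```

View pics/s9c.png

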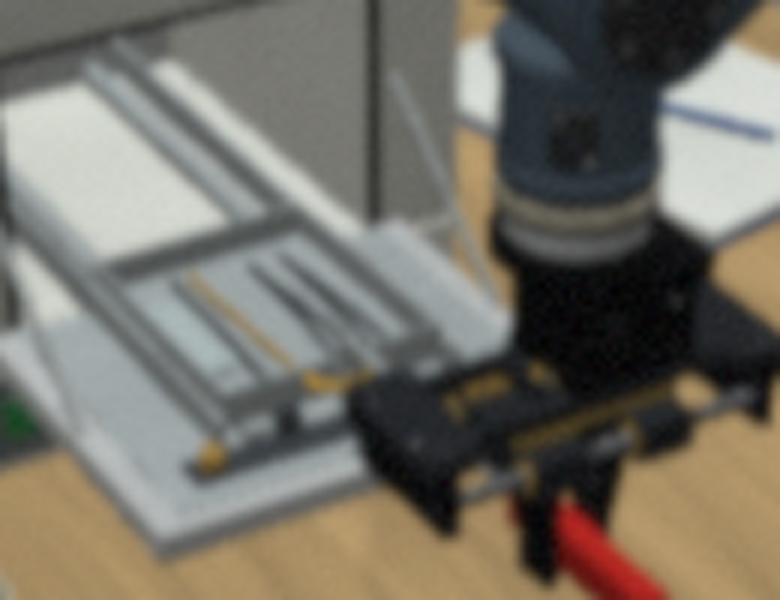

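Call:
send_rows --steps '[0.01,0.001,0,0,0,0.01,0.002,0,0,0,0.01,0.003,0,0,0,0.01,0.004,0,0,0]'

```text
time: 12.45
position: [0.5476, 0.0955, 0.1338]
tool_rot: [0.709, 0.705, -0.001, -0.004]
ft_force: [0.2, -2.8, -1.6]
grip_width: 0.0178
```

Call:
send_rows --steps '[0.01,0.001,0,0,0,0.01,0.002,0,0,0]'

```text
time: 12.7
position: [0.5476, 0.0976, 0.1338]
tool_rot: [0.709, 0.705, -0.001, -0.004]
ft_force: [0.2, -2.2, -2.6]
grip_width: 0.0177
```

Call:
send_rows --steps '[0.01,0.001,0,0,0]'

```text
time: 12.82
position: [0.5477, 0.0987, 0.1338]
tool_rot: [0.709, 0.705, -0.001, -0.004]
ft_force: [0.3, -2.8, -1.3]
grip_width: 0.0174
```

Call:
send_rows --steps '[0.01,0.001,0,0,0]'

```text
time: 12.95
position: [0.5477, 0.0997, 0.1339]
tool_rot: [0.709, 0.705, -0.001, -0.004]
ft_force: [0.6, -2.3, -1.6]
grip_width: 0.0176
```

Call:
send_rows --steps '[0.01,0.0007,0,0,0]'

```text
time: 13.08
position: [0.5476, 0.1001, 0.1338]
tool_rot: [0.709, 0.705, -0.001, -0.004]
ft_force: [-0.3, -4.7, -2.2]
grip_width: 0.0175
```

Call:
send_rows --steps '[0.01,0.0007,0,0,0]'

```text
time: 13.2
position: [0.5476, 0.1002, 0.1337]
tool_rot: [0.709, 0.705, -0.002, -0.003]
ft_force: [0.1, -6.4, -2.7]
grip_width: 0.0175
```

Call:
send_rows --steps '[0.01,0.0007,0,0,0]'

```text
time: 13.32
position: [0.5475, 0.1002, 0.1336]
tool_rot: [0.709, 0.706, -0.003, -0.003]
ft_force: [0.8, -5.4, -3.2]
grip_width: 0.018
```

Call:
send_rows --steps '[0.01,0.001,0,0,0]'

```text
time: 13.45
position: [0.5475, 0.1004, 0.1334]
tool_rot: [0.709, 0.706, -0.003, -0.003]
ft_force: [-0.9, -5.7, -2.5]
grip_width: 0.0178
```

Call:
send_rows --steps '[0.01,0.0012,0,0,0]'

```text
time: 13.58
position: [0.5474, 0.1007, 0.1333]
tool_rot: [0.708, 0.706, -0.004, -0.002]
ft_force: [0.2, -5.5, -2.5]
grip_width: 0.0177
```

```bash
python3 -c "
from h import *
tip()"
```

```text
t 13.57 p [0.5474 0.1007 0.1333] yaw 89.78 tz [-0.0084 -0.0024 -1.    ] F [ 0.24 -5.51 -2.51] M [-0.94   0.024  0.011] w 0.0177 q [-0.02  0.56  1.68 -0.    0.91 -0.01]
tip [ 0.5465 -0.0968  0.1093] bend [ 0.5468 -0.1007  0.1513]
```

Call:
send_rows --steps '[0.01,0.002,0,0,0]'

```text
time: 13.7
position: [0.5474, 0.101, 0.1331]
tool_rot: [0.708, 0.706, -0.005, -0.001]
ft_force: [-0.8, -10.6, -3.4]
grip_width: 0.0174
```

Call:
send_rows --steps '[0.01,0.002,0,0,0]'

```text
time: 13.82
position: [0.5472, 0.101, 0.1327]
tool_rot: [0.708, 0.706, -0.007, -0.0]
ft_force: [1.0, -10.5, -3.9]
grip_width: 0.0177
```

```bash
python3 -c "
from h import *
tip()
c=snap('scene','s10');crop(c,'s10c',180,310,80,180,6)
c=snap('side','d10');crop(c,'d10c',225,345,160,270,6)
c=snap('wrist','w10')"
```

```text
t 13.82 p [0.5472 0.101  0.1327] yaw 89.91 tz [-0.0099 -0.0092 -0.9999] F [  0.98 -10.46  -3.89] M [-1.496  0.078  0.02 ] w 0.0177 q [-0.01  0.56  1.68 -0.01  0.91 -0.  ]
tip [ 0.5466 -0.0967  0.11  ] bend [ 0.547  -0.1003  0.1521]
```

View pics/s10c.png

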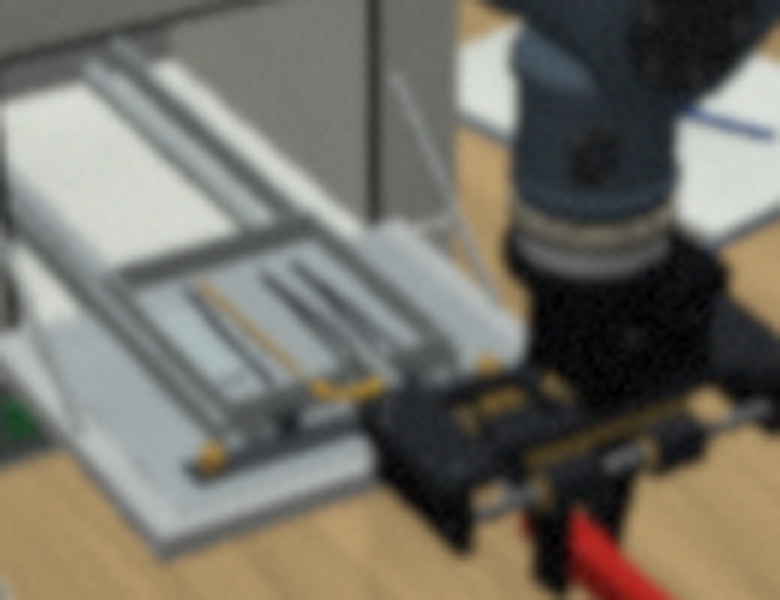

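View pics/d10c.png

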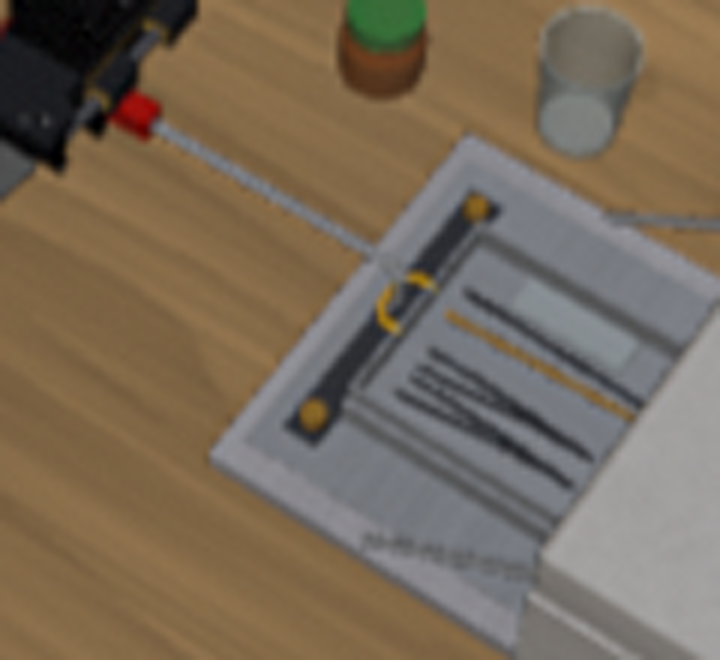

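View pics/w10.png

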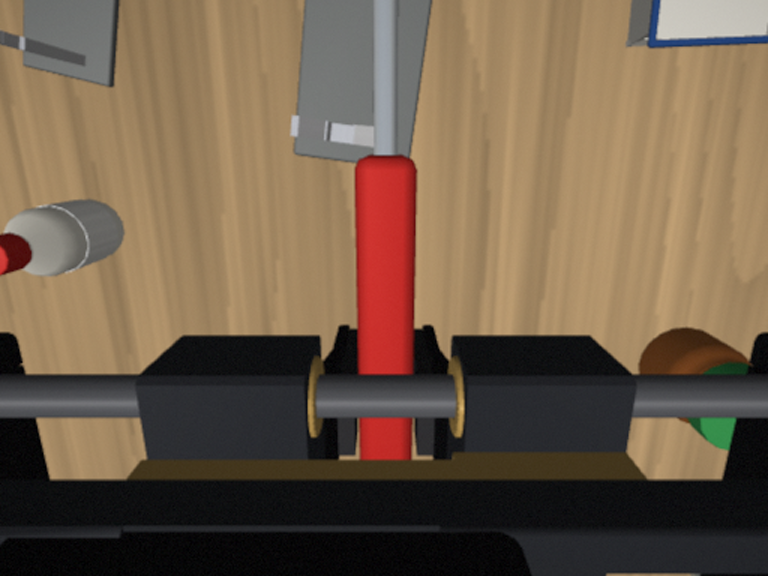

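The side view shows the tray front parallel against the stop bar, with the loop at (405,300). The pull is 10.5 N. I'll hold it a moment, slightly firmer.

Call:
send_rows --steps '[0.01,0.0022,0,0.001,0,0.01,0.0022,0,0.001,0,0.01,0.0022,0,0.001,0]'

```text
time: 14.35
position: [0.5471, 0.1011, 0.1313]
tool_rot: [0.707, 0.707, -0.008, 0.001]
ft_force: [-0.1, -9.3, -3.2]
grip_width: 0.0172
```

```bash
python3 -c "
from h import *
tip()"
```

```text
t 14.35 p [0.5471 0.1011 0.1313] yaw 89.96 tz [-0.0109 -0.0126 -0.9999] F [-0.07 -9.31 -3.24] M [-1.43   0.051  0.037] w 0.0172 q [-0.01  0.57  1.68 -0.02  0.91 -0.  ]
tip [ 0.5466 -0.0967  0.1093] bend [ 0.5471 -0.1002  0.1514]
```

Call:
send_rows --steps '[0.01,0.0025,0,0,0,0.01,0.0029,0,0,0,0.01,0.0029,0,0,0,0.01,0.0029,0,0,0]'

```text
time: 14.85
position: [0.5468, 0.1012, 0.1309]
tool_rot: [0.707, 0.707, -0.01, 0.002]
ft_force: [-0.1, -11.2, -4.4]
grip_width: 0.0176
```

```bash
python3 -c "
from h import *
tip()"
```

```text
t 14.85 p [0.5468 0.1012 0.1309] yaw 90.02 tz [-0.0121 -0.0172 -0.9998] F [ -0.14 -11.17  -4.44] M [-1.795  0.037 -0.017] w 0.0176 q [-0.01  0.57  1.68 -0.02  0.91  0.01]
tip [ 0.5466 -0.0967  0.1098] bend [ 0.5471 -0.1     0.1518]
```

Call:
send_rows --steps '[0.01,0.0032,0,0.0005,0,0.01,0.0034,0,0.0005,0,0.01,0.0034,0,0.0005,0,0.01,0.0034,0,0.0005,0,0.01,0.0034,0,0.0005,0,0.01,0.0034,0,0.0005,0]'

```text
time: 15.6
position: [0.5466, 0.1013, 0.1299]
tool_rot: [0.706, 0.708, -0.013, 0.003]
ft_force: [-0.0, -13.8, -4.0]
grip_width: 0.0174
```

```bash
python3 -c "
from h import *
tip()"
```

```text
t 15.6 p [0.5466 0.1013 0.1299] yaw 90.1 tz [-0.0137 -0.0227 -0.9996] F [-1.000e-02 -1.381e+01 -4.000e+00] M [-1.987  0.078 -0.017] w 0.0174 q [-0.01  0.57  1.68 -0.03  0.91  0.01]
tip [ 0.5466 -0.0967  0.1098] bend [ 0.5472 -0.0998  0.1519]
```

Held at 9 to 14 N for over a second. Now I'll ease off and unhook.

Call:
send_rows --steps '[0.01,-0.001,0,0,0,0.01,-0.003,0,0,0,0.01,-0.005,0,0,0,0.01,-0.005,0,0,0]'

```text
time: 16.1
position: [0.5467, 0.0966, 0.1301]
tool_rot: [0.706, 0.708, -0.013, 0.003]
ft_force: [-0.2, -0.0, -2.1]
grip_width: 0.0171
```

```bash
python3 -c "
from h import *
tip()"
```

```text
t 16.1 p [0.5467 0.0966 0.1301] yaw 90.1 tz [-0.0133 -0.0223 -0.9997] F [-0.17 -0.04 -2.06] M [-0.027  0.023  0.019] w 0.0171 q [-0.01  0.57  1.68 -0.03  0.91  0.  ]
tip [ 0.5467 -0.1014  0.11  ] bend [ 0.5473 -0.1045  0.1521]
```

Call:
send_rows --steps '[0.01,-0.0008,0,-0.003,0,0.01,-0.001,0,-0.006,0,0.01,-0.001,0,-0.009,0,0.01,-0.001,0,-0.012,0]'

```text
time: 16.6
position: [0.5469, 0.0959, 0.1425]
tool_rot: [0.706, 0.708, -0.012, 0.003]
ft_force: [0.0, 0.4, -1.3]
grip_width: 0.0173
```

Call:
send_rows --steps '[0.01,-0.0001,0,-0.003,0,0.01,-0.0002,0,-0.006,0,0.01,-0.0002,0,-0.009,0]'

```text
time: 16.98
position: [0.547, 0.0959, 0.1517]
tool_rot: [0.706, 0.708, -0.012, 0.003]
ft_force: [0.4, -0.9, -2.0]
grip_width: 0.0178
```

Call:
send_rows --steps '[0.01,-0.0005,0,-0.02,0,0.01,-0.001,0,-0.045,0,0.01,-0.001,0,-0.045,0,0.01,-0.001,0,-0.045,0]'

```text
time: 17.48
position: [0.5469, 0.096, 0.196]
tool_rot: [0.706, 0.708, -0.013, 0.003]
ft_force: [-0.4, -0.3, -2.1]
grip_width: 0.017
```

```bash
python3 -c "
from h import *
tip()
plan([.5357,.2475,.19],82.29)
c=snap('side','d11');crop(c,'d11c',225,345,160,270,6)"
```

```text
t 17.48 p [0.5469 0.096  0.196 ] yaw 90.11 tz [-0.0144 -0.0221 -0.9997] F [-0.45 -0.27 -2.1 ] M [-0.023  0.121  0.028] w 0.017 q [-0.02  0.47  1.62 -0.03  1.06 -0.  ]
tip [ 0.5469 -0.102   0.1759] bend [ 0.5475 -0.1051  0.2179]
t 17.48 p [0.5469 0.096  0.196 ] yaw 90.11 tz [-0.0144 -0.0221 -0.9997] F [-0.45 -0.27 -2.1 ] M [-0.023  0.121  0.028] w 0.017 q [-0.02  0.47  1.62 -0.03  1.06 -0.  ]
shift [ 0.1516 -0.0109  0.0028] len 0.152 turn 0.1364 rows 2.4330456604263677 0.730616936371618
```

View pics/d11c.png

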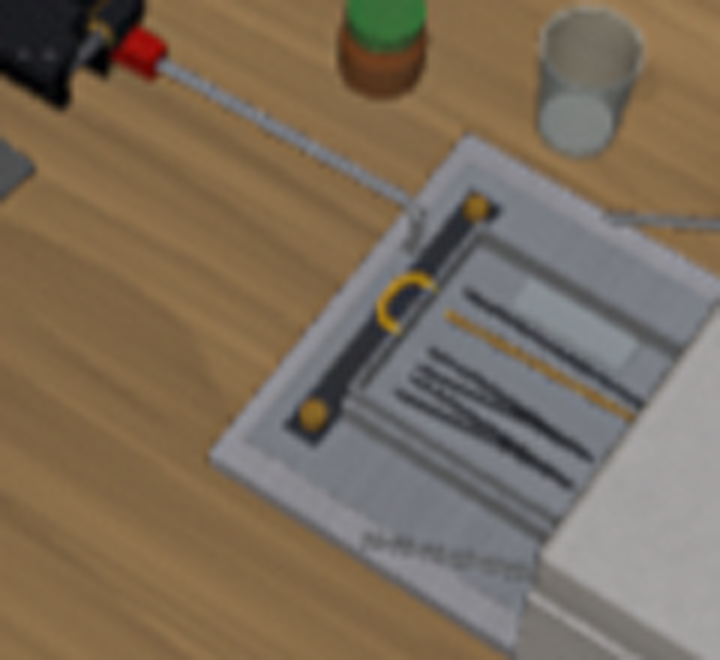

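The tray stayed put: its loop is at (405,300), as before. Returning the hook.

Call:
send_rows --steps '[0.01,0.04,-0.003,0,0.035,0.01,0.08,-0.006,0.001,0.07,0.01,0.12,-0.009,0.002,0.1,0.01,0.1516,-0.0109,0.0028,0.1364,0.01,0.1516,-0.0109,0.0028,0.1364,0.01,0.1516,-0.0109,0.0028,0.1364]'

```text
time: 18.27
position: [0.5348, 0.2469, 0.1886]
tool_rot: [0.753, 0.658, -0.014, 0.003]
ft_force: [0.9, 0.1, -1.5]
grip_width: 0.0174
```

```bash
python3 -c "
from h import *
plan([.5357,.2475,.11],82.29)
c=snap('wrist','w12')"
```

```text
t 18.27 p [0.5348 0.2469 0.1886] yaw 82.33 tz [-0.0172 -0.0233 -0.9996] F [ 0.93  0.07 -1.46] M [-0.024  0.017 -0.045] w 0.0174 q [ 0.25  0.53  1.54 -0.02  1.09  0.4 ]
shift [0.0027 0.0019 0.0785] len 0.079 turn 0.0007 rows 1.257874800064684 0.003661349020417906
```

View pics/w12.png

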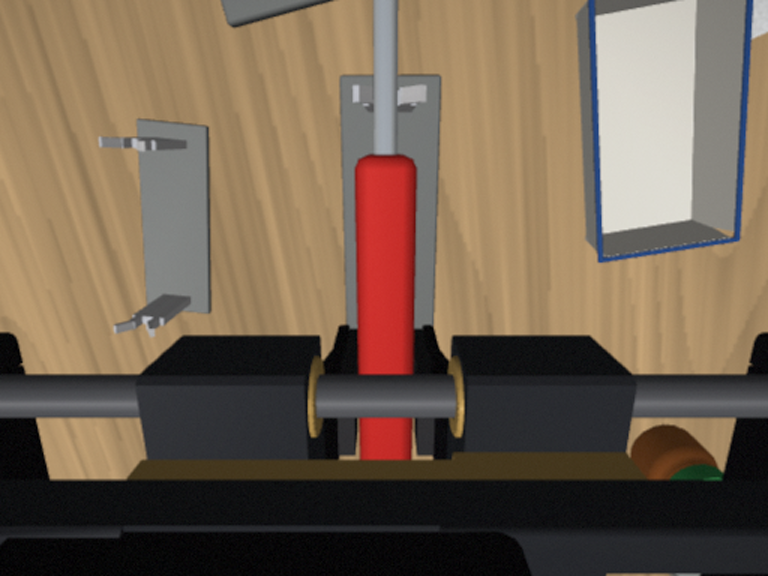

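Call:
send_rows --steps '[0.01,0.001,0.001,0.03,0,0.01,0.002,0.0015,0.06,0,0.01,0.0033,0.0022,0.1,0,0.01,0.0033,0.0022,0.104,0,0.01,0.0033,0.0022,0.104,0]'

```text
time: 18.95
position: [0.5366, 0.2465, 0.0853]
tool_rot: [0.753, 0.657, -0.014, 0.003]
ft_force: [1.0, 0.1, -0.0]
grip_width: 0.0174
```

```bash
python3 -c "
from h import *
plan([.5357,.2475,.062],82.29)
c=snap('wrist','w13')
c=snap('scene','s13');crop(c,'s13c',240,370,170,280,6)"
```

```text
t 18.95 p [0.5366 0.2465 0.0853] yaw 82.22 tz [-0.0163 -0.023  -0.9996] F [ 0.99  0.1  -0.  ] M [-0.026  0.003 -0.038] w 0.0174 q [ 0.25  0.67  1.61 -0.02  0.88  0.4 ]
shift [ 0.0014 -0.0007  0.0233] len 0.023 turn -0.0013 rows 0.37380466619964253 0.006870140852991391
```

View pics/w13.png

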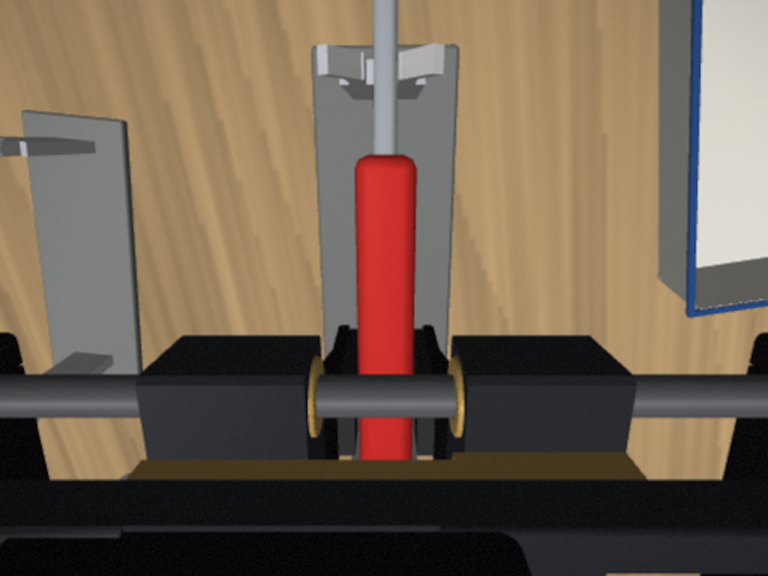

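View pics/s13c.png

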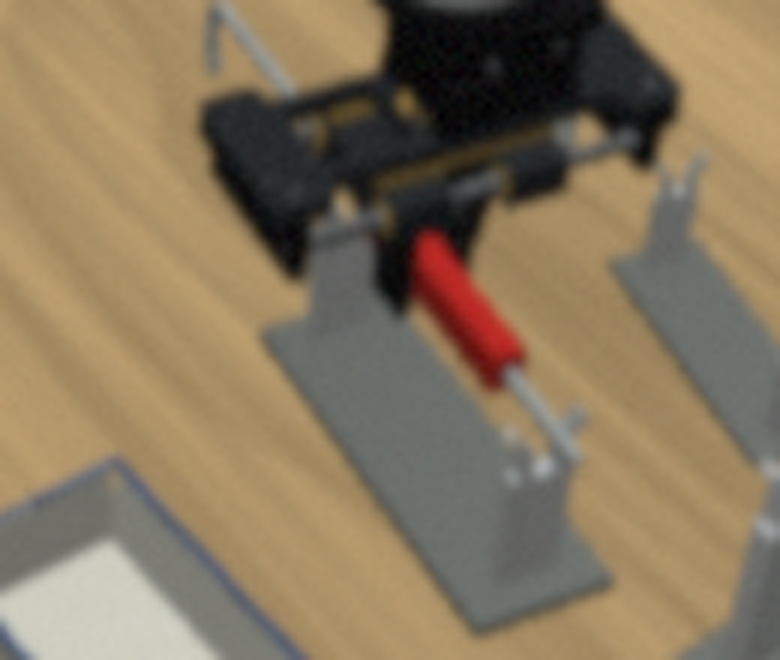

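The tail sits over the rear notch, about 1.5 mm to the right of its middle (rod at column 386, post centre near 380). I'll correct that and lower the hook.

Call:
send_rows --steps '[0.01,0.001,-0.0012,0.005,0,0.01,0.0014,-0.0012,0.01,0,0.01,0.0014,-0.0012,0.015,0,0.01,0.0014,-0.0012,0.019,0,0.01,0.0014,-0.0012,0.021,0,0.01,0.0014,-0.0012,0.021,0]'

```text
time: 19.8
position: [0.536, 0.2482, 0.0651]
tool_rot: [0.753, 0.658, -0.013, 0.004]
ft_force: [-0.2, 0.8, -1.8]
grip_width: 0.0173
```

```bash
python3 -c "
from h import *
plan([.5357,.2475,.0575],82.29)
c=snap('wrist','w14')"
```

```text
t 19.8 p [0.536  0.2482 0.0651] yaw 82.24 tz [-0.0142 -0.0224 -0.9996] F [-0.19  0.78 -1.75] M [-0.066  0.002 -0.041] w 0.0173 q [ 0.25  0.7   1.62 -0.02  0.83  0.41]
shift [-0.0005 -0.0001  0.0077] len 0.008 turn -0.0008 rows 0.1227807908918388 0.004275722545397671
```

View pics/w14.png

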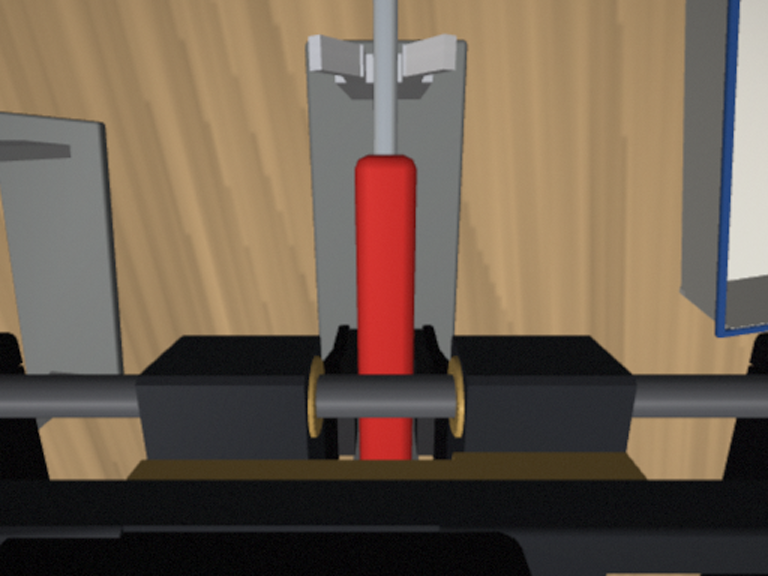

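Well centred in the notch: arms at columns 308 and 458, rod at 386. I'll lower until it touches.

Call:
send_rows --steps '[0.01,-0.0005,0,0.002,0,0.01,-0.0005,0,0.004,0,0.01,-0.0005,0,0.0055,0,0.01,-0.0005,0,0.0055,0]'

```text
time: 20.35
position: [0.5359, 0.2475, 0.0598]
tool_rot: [0.753, 0.658, -0.013, 0.004]
ft_force: [0.1, 0.6, -0.4]
grip_width: 0.0175
```

Call:
send_rows --steps '[0.01,0,0,0.001,0,0.01,0,0,0.0025,0,0.01,0,0,0.0025,0]'

```text
time: 20.72
position: [0.5362, 0.2475, 0.0578]
tool_rot: [0.753, 0.658, -0.012, 0.004]
ft_force: [-1.1, -1.5, 3.6]
grip_width: 0.0174
```

```bash
python3 -c "
from h import *
st()"
```

```text
t 20.73 p [0.5362 0.2475 0.0578] yaw 82.24 tz [-0.0131 -0.022  -0.9997] F [-1.1  -1.51  3.63] M [0.295 0.153 0.072] w 0.0174 q [ 0.25  0.72  1.63 -0.02  0.82  0.41]
```

Call:
send_rows --steps '[0.01,0,0,0.0025,0,0.01,0,0,0.003,0]'

```text
time: 20.98
position: [0.5364, 0.2475, 0.0571]
tool_rot: [0.753, 0.658, -0.012, 0.004]
ft_force: [-5.1, -2.7, 18.5]
grip_width: 0.0178
```

```bash
python3 -c "
from h import *
st()"
```

```text
t 20.98 p [0.5364 0.2475 0.0571] yaw 82.25 tz [-0.0122 -0.0219 -0.9997] F [-5.13 -2.67 18.49] M [0.072 0.765 0.102] w 0.0178 q [ 0.25  0.72  1.63 -0.03  0.81  0.41]
```

Call:
send_rows --steps '[0.01,0,0,-0.0003,0,0.03,0,0,-0.0003,0,0.04,0,0,-0.0003,0,0.05,0,0,-0.0003,0,0.05,0,0,-0.0003,0]'

```text
time: 21.6
position: [0.5363, 0.2475, 0.0571]
tool_rot: [0.753, 0.658, -0.012, 0.004]
ft_force: [0.1, 0.0, -0.5]
grip_width: 0.0467
```

```bash
python3 -c "
from h import *
st()
c=snap('wrist','w15')
c=snap('scene','s15');crop(c,'s15c',240,370,170,280,6)"
```

```text
t 21.6 p [0.5363 0.2475 0.0571] yaw 82.25 tz [-0.0126 -0.022  -0.9997] F [ 0.12  0.   -0.48] M [-0.071  0.119  0.004] w 0.0467 q [ 0.25  0.72  1.63 -0.03  0.82  0.41]
```

View pics/w15.png

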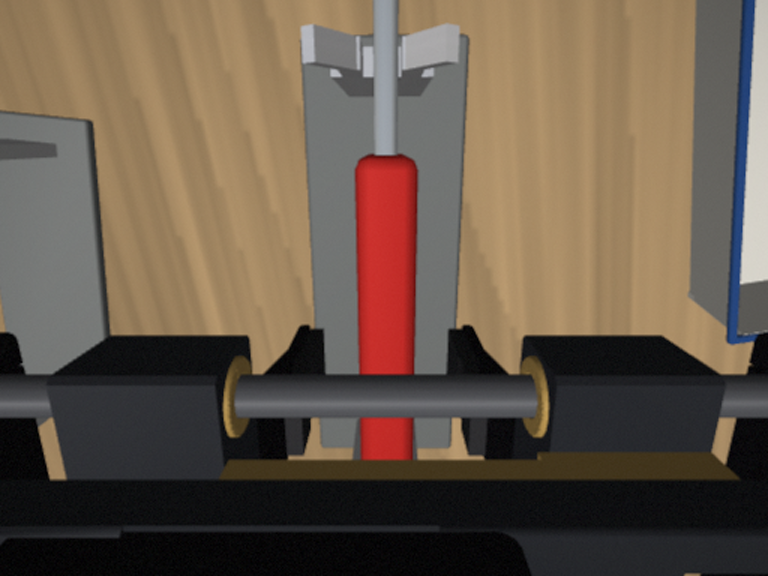

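View pics/s15c.png

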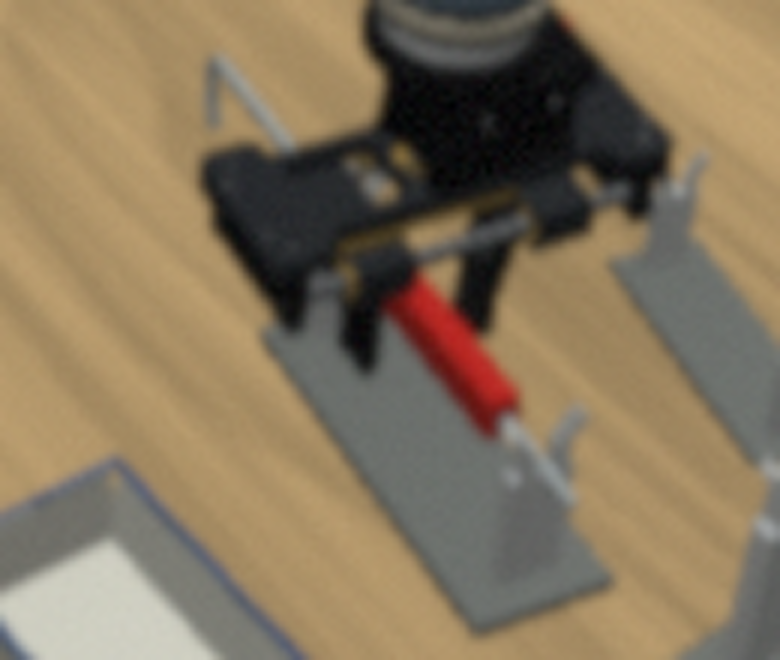

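The hook rests in both notches with the fingers clear. I'll raise the hand.

Call:
send_rows --steps '[0.05,0,0,-0.02,0,0.05,0,0,-0.06,0,0.05,0,0,-0.11,0,0.05,0,0,-0.17,0,0.05,0,0,-0.22,0,0.05,0,0,-0.22,0]'

```text
time: 22.45
position: [0.5419, 0.2533, 0.2824]
tool_rot: [0.753, 0.658, -0.007, 0.007]
ft_force: [-0.2, -0.4, -0.5]
grip_width: 0.0499
```

```bash
python3 -c "
from h import *
st()
c=snap('scene','s16');c=snap('side','d16')"
```

```text
t 22.45 p [0.5419 0.2533 0.2824] yaw 82.25 tz [-0.0016 -0.0191 -0.9998] F [-0.24 -0.37 -0.49] M [-0.183  0.047  0.021] w 0.0499 q [ 0.26  0.43  1.42 -0.02  1.29  0.4 ]
```

View pics/s16.png

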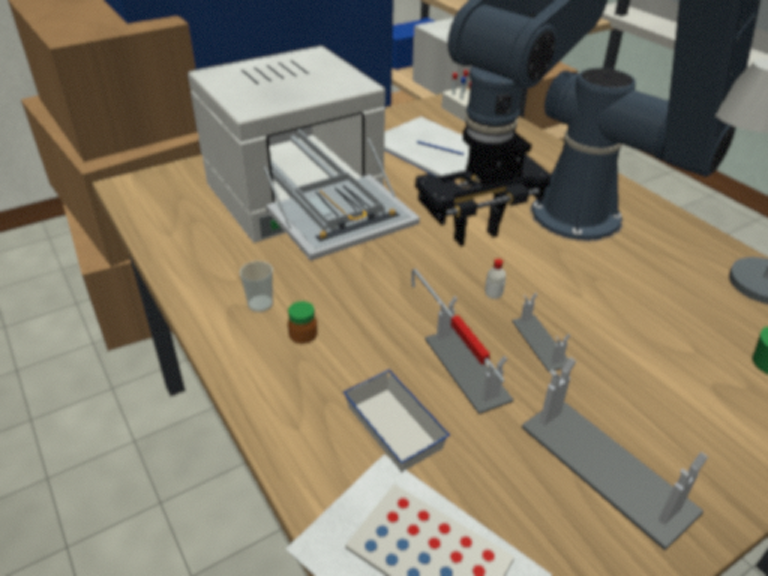

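View pics/d16.png

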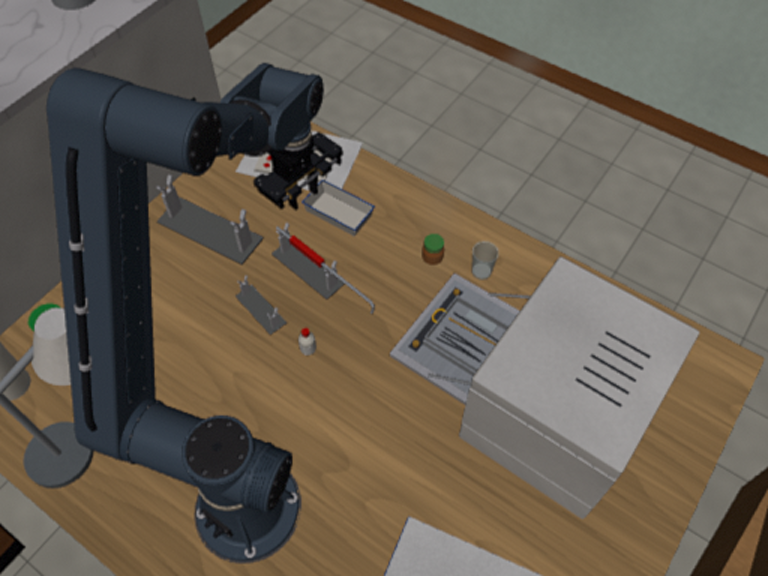

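The hook is back in its rest, the tray is at the stop bar and the bystanders are where they started.

Call:
send_rows --steps '[0.05,0,0,0,0,0.05,0,0,0,0]'

```text
time: 22.8
position: [0.5378, 0.252, 0.2754]
tool_rot: [0.753, 0.658, -0.014, 0.003]
ft_force: [-0.7, -0.3, -0.4]
grip_width: 0.0501
```

Run:
```python
from h import *
a=load('d10');b=load('d16');s=(slice(205,235),slice(275,330))
print('tray area diff d10/d16',np.abs(a['color'][s].astype(int)-b['color'][s]).mean())
a=load('scene0');b=load('s16');s=(slice(205,275),slice(270,345))
print('hook/rest diff',np.abs(a['color'][s].astype(int)-b['color'][s]).mean())
hand_in();print('ok')
```

```text
tray area diff d10/d16 6.4492929292929295
hook/rest diff 7.4000634920634925
the job is handed in; nothing more can be done
ok
```

The job is handed in at about 23 s. I took the hook from its rest, drew the tray out to the stop lugs, unhooked it and laid the hook back in the notches of the middle-sized rest.

- **Pull:** the tray dragged with about 1.5 to 3 N. It met the lugs after about 150 mm of travel, close to where the pictures put them. I then bore it against them for about 1.5 s, at 9 to 11 N and then up to 13.8 N. Forces were read only at the end of each move, and the highest pull I saw was 13.8 N.
- **Tray flat:** during the hold the force reading showed about 2 to 3 N of lift on the hook, as the tool tilted roughly 1.5° under load. The tray looked flat and square to the bar in the pictures.
- **After unhooking:** the tray was still at the lugs, with its loop at the same pixels as under load. The hook lies in both notches, the glassware and dish look unmoved, and the hand is clear of everything. I pressed the hook into its notches with about 18 N before letting go.
- **Weak checks:** the last before/after picture differences (6 to 7 grey levels) came with no noise reference, so they prove little. I judged the tray and hook by eye. I could not see the hook tip enter the loop, because gripper and sterilizer hid it. I went by the measured poses, and the drag force and the tray's movement then confirmed it.

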